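# Carry a wet-varnished board on a lifter into the curing lamp and start it

## Task

The pine board bridging the two wood blocks is freshly varnished and must not be touched by the fingers: slip the lifter's blade under it, carry it level into the curing lamp, lower it gently into the cradle between the lugs and draw the lifter out. Lay the lifter flat on the bench clear of the lamp and, once the board is in and the lifter is out from under it, turn the timer dial to the red dot. Do not knock the lamp hood or shift the tin can, the glue bottle or the red cup.

Things in the scene. Friction and masses are not known exactly. Their poses are not given: they have to be found in the camera images.
- board_mid (a point): Pine board 62 x 150 x 19 mm, 50 to 100 g, freshly varnished; this point is its centre. x is its 62 mm way and points away from the robot at the start, y is along its 150 mm length, z up. It starts lying across the two blocks, its middle over the gap between them, its underside 28 mm above the bench.
- block_left_mid (a point): Loose wood block 28 x 70 x 28 mm under the board's +y end; this point is its centre. Its y is its 70 mm length and runs along the board's x.
- block_right_mid (a point): Equal loose block under the board's -y end, 104 mm from the first: between the two is a gap 76 mm wide and 28 mm high under the board, open towards the robot. A batten 21 mm high lies along the bench between the blocks and the lifter, and a bench vice 105 mm high stands behind the board's +y end.
- lifter_grip (a point): Lifter, a hand tool 175 mm long, about 120 g. This point: centre of its dark wood handle, 80 x 22 x 26 mm (along, across, high), flat sides. x points from handle to blade tip, y across, z up. A cranked neck joins it to a blade whose centre lies 100 mm ahead along x, underside 42 mm lower. Lying on the bench it stands on its flat blade, handle centre 42 mm up.
- lifter_blade (a point): Centre of the underside of the lifter's flat steel blade, 70 mm long (x), 50 mm wide, 4 mm thick, tip corners rounded; axes as lifter_grip. Its top is flat and free from the tip to 30 mm behind this point, where the neck begins to rise: the board must lie clear of the neck.
- lamp_seat (a point): Curing lamp, fixed to the bench. This point: where the centre of the board's underside belongs, on top of the cradle's two rest bars, 62 mm above the bench. x points into the lamp from its open front, y to its left, z up; the board's length belongs along y. The bars run along x at y = +-52 mm, 12 mm wide, 28 mm above the bed: the blade fits down between them (92 mm).
- cradle_lug (a point): Top of the cradle's front left lug: x = -41, y = 52, z = +10 mm from lamp_seat (same axes). Such lugs, 10 mm above the rest bars, stand at both ends of both bars (inner faces at x = +-37 mm), and lips as high outside the board's ends (inner faces y = +-81 mm): the board has 6 mm of play each way. Carry it in above them.
- hood_front (a point): Middle of the front lower rim of the white lamp hood, 165 mm above the bench (axes as lamp_seat; 98 mm in front of the seat). The hood reaches 170 mm back from here, 90 mm to each side and 50 mm up, on a column at the back; below it front and sides are open. A hand held upright over the lifter's handle hits it, so it must lean back out of the front by 35 to 45 degrees.
- panel_top (a point): Right upper corner of the lamp's control panel, 54 mm above the bench (axes as lamp_seat; x = -109, y = 26 mm from it). The panel slopes 35 degrees down from here towards the front (63 mm further out) and is 70 mm wide, to the left. The grey base is 34 mm high, from x = -112 to 72 and y = -95 to 95 mm from the seat.
- dial_grip (a point): Timer dial on the lamp's sloping panel. This point is on its axis, 18 mm above the panel, within its black grip bar (42 mm long, 13 mm wide), which stands 7 to 27 mm above the panel on a round skirt 45 mm across. z points outwards along the axis (35 degrees from vertical, towards the lamp's front), x along the bar to its white pointer end; the point turns with the dial.
- timer_dial (a joint): Timer dial angle in rad, growing clockwise as seen facing the dial. It clicks into detents every 0.436 rad from 0 to 2.618 (stops at both ends) with about 0.05 N m, and springs to the nearest one when let go. The red dot on the panel is the fourth position, 1.309. It starts in the first or second position.
- tin_can_mid (a point): Bystander: food can with pens in it, 75 mm across, 103 mm high (pens to 175 mm); this point is 87 mm above its foot.
- glue_bottle_mid (a point): Bystander: white glue bottle, 53 x 72 mm, 209 mm high; this point is at its middle.
- cup_red_mid (a point): Bystander: red plastic cup, 76 mm across, 92 mm high; this point is at its middle.

How it is judged:
On the way, in this order (a step that is already met when the one before it is completed fails the run):
1. the board is lifted off its blocks on the lifter (contact force between lifter and board above 0.2 N and height (world z) of board_mid above 0.06 m), for 0.2 s.
2. the board lies in the lamp's cradle and the lifter is drawn out from under it (horizontal distance between board_mid and lamp_seat below 0.01 m and z of board_mid in the frame of lamp_seat between 0.005 and 0.013 m and angle between the y axis of board_mid and the y axis of lamp_seat, either way round below 0.16 rad and contact force between lifter and board below 0.02 N and horizontal distance between lifter_blade and lamp_seat above 0.13 m), for 0.2 s.
3. the timer dial is turned to the red dot (value of joint timer_dial between 1.179 and 1.439 rad), for 0.2 s.
At the end, for the whole second after the job is handed in: Board at rest on the cradle bars between the lugs (centre within 10 mm of the seat, square within 9 degrees); lifter at rest, blade flat on the bench, its centre over 130 mm from the seat; dial in the detent at the red dot (within 0.13 rad) (all of step 2 and all of step 3 and height (world z) of lifter_blade below 0.006 m and angle between lifter_blade's own z axis and vertical below 0.08 rad and linear speed of each of lifter, board below 0.02 m/s and velocity of joint timer_dial below 0.1 rad/s); the robot touches nothing.
It fails at once if the fingers touch the varnished board (contact force between the fingers and board above 0.3 N).
It fails at once if the board is tilted more than 15 degrees (angle between board_mid's own z axis and vertical above 0.26 rad).
It fails at once if the board is dropped or pressed hard onto the lamp (over 8 N) (contact force between board and lamp above 8 N).
It fails at once if the lamp hood is knocked (over 8 N) (contact force between anything else and lamp_hood above 8 N).
It fails at once if the tin can, the glue bottle or the red cup is shifted by more than 25 mm (distance of any of tin_can_mid, glue_bottle_mid, cup_red_mid from where it was at the start of the episode above 0.025 m).
It also fails if it takes over 70 s, if anything falls off the work surface, if the arm or the gripper's body presses on something with over 40 N, if the wrist force passes 120 N, or if a joint passes its speed limit or range.

## Robot

A 7-joint arm with a two-finger parallel gripper is mounted at the origin on the work surface; the furniture and walls round the work are solid. World frame = base frame: x ahead of the robot, y to its left, z up, the work surface at z = 0. Lengths are in m, angles in rad, forces in N, time in s.
With the tool pointing down it reaches from about 0.425 to 0.875 m from the base axis. Payload 4.7 kg.
Tool frame: the origin (TCP) lies midway between the tips of the shut fingers; the grasp point (between the pads) lies 19 mm behind it; z points along the fingers, y is the direction in which the jaws open and shut (so a half turn about z gives the same grasp; the last joint's range is limited). The gripper opens to 87 mm and grips with 3 to 60 N. Pads are 19 mm wide; open, the fingers measure 117 mm over their backs; the gripper's body (75 mm by 190 mm) begins 51 mm behind the grasp point.
Start: joints at [-1.3, 0.321, -0.07, 1.45, 0.023, 1.371, -0.057], TCP at [0.165, 0.629, 0.223] pointing down, gripper open.
Joint ranges: [-2.86, 2.86], [-0.3, 2.09], [-1.38, 1.24], [0.06, 2.45], [-1.56, 4.7], [0.09, 2.05], [-2.69, 2.69]. Speed limits (rad/s): [2.57, 2.57, 3.14, 3.14, 3.14, 3.14, 3.14].

## Interface

Orientations are given as a rotation vector (axis times angle).
In Python, from bench import monitor, eyes, order gives the robot as it stands. The module is installed in compiled form; this text tells all that it offers.
- The arm moves only by the shell command python3 -m pendant 'ROWS' [FORCE]. ROWS is JSON, a list of rows, each a list of 3 entries, a list of its own where there are three numbers: the turn, a rotation vector about the tool's x, y, z in degrees, then the shift along the tool's x, y, z in m, then the gripper command: -1 is fully open, 1 is shut, values between are in proportion. In form: [[[rx, ry, rz], [tx, ty, tz], hand], ...]. A call has 1 to 8 rows; each row shifts and turns the commanded pose from where the row before left it, along the tool's axes as they then stand; what a row does not reach is not made up. A row lasts 1/8 s, in which the tool goes at most 62.5 mm and 10.7 degrees, less where a joint would pass 70% of its speed; a pose out of reach is approached as far as the arm can. A call is refused whole if a number of a shift passes 0.0625 or a number of a turn 10.7, either way. A call with a gripper value outside its range is refused whole. The fingers move at their own pace and stop on an object; FORCE is the grip in N (left out, the last holds). Time passes only in rows, so rows that do not move let the fingers close. It gives the time, the measured TCP pose, the force and the opening at its end, in the units of the state.
- monitor.get_state(): the state, without advancing time (a new reading comes with each control period).
- eyes.get_image(name): name is "scene" or "top" or "wrist"; returns a dict with "color" (420x560x3 uint8, red, green, blue), "range_z" (420x560 float32, m along the optical axis (not along the pixel's ray), 0 where there is no reading), "fx", "fy", "cx", "cy" (pixels), "world_to_cam" (4x4, takes a point from world to camera coordinates). Camera axes: x right, y up, looking along -z (the intrinsics and any distortion apply to the point x, -y, -z); pixel columns grow to the right and rows downward; lengths in m; the calibration is good to about 2 mm. A picture is of the moment at which its call begins.
- order.close_job(): hands the job in, once; it reports no verdict.
The state is a dict: "time": time; "joint_positions": joint angles; "qd": joint speeds; "joint_torque": joint torques, N m; "position": TCP position; "tool_rot": TCP orientation; "ft_force": force on the tool from outside, world axes, zero at the start; "torque": the same for the moment, N m; "grip_width": opening from 0.0 (shut) to 1.0 (fully open).
Only numpy, scipy, OpenCV 4.12 (cv2) and the standard library are available. Lean on these libraries where they do the work, as an engineer would, in place of code of your own. Each camera call takes 0.05 s, during which the arm holds its last target.

## Working session

There is one attempt and no reset: what is moved stays moved. The work goes in short steps, Python scripts to look and compute and a shell command to move; the robot and the scene stay as the last step left them, time stands still between calls to the robot, and variables do not carry over. Pictures are saved under pics/ and viewed, and the job is handed in when it is done.

```bash
mkdir -p pics
python3 - <<'E'
from bench import monitor, eyes
import cv2, numpy as np
s=monitor.get_state(); print({k:np.round(v,3).tolist() for k,v in s.items()})
for n in ["scene","top","wrist"]:
    im=eyes.get_image(n); np.savez(f"pics/{n}0.npz",**im)
    cv2.imwrite(f"pics/{n}0.png",im["color"][:,:,::-1]); print(n,im["fx"],im["cx"],im["cy"],np.round(im["world_to_cam"],3).tolist(), [k for k in im])
E
```

```text
{'time': 0.0, 'joint_positions': [-1.3, 0.322, -0.07, 1.452, 0.023, 1.371, -0.057], 'qd': [-0.001, 0.0, -0.0, -0.0, 0.0, -0.001, 0.001], 'joint_torque': [-0.0, -49.128, -0.404, -31.253, -0.064, 0.044, 0.0], 'position': [0.165, 0.628, 0.221], 'tool_rot': [-0.402, -3.116, 0.003], 'ft_force': [0.281, 0.665, -0.318], 'torque': [-0.001, -0.037, 0.023], 'grip_width': 0.997}
scene 396.85981966052395 272.81223262983303 209.05983169235307 [[-0.461, -0.887, -0.016, 0.387], [0.523, -0.287, 0.802, -0.36], [-0.717, 0.361, 0.596, -0.55], [0.0, 0.0, 0.0, 1.0]] ['color', 'range_z', 'fx', 'fy', 'cx', 'cy', 'world_to_cam']
top 481.8717984808946 285.21346326697017 212.69149236970986 [[-0.016, -1.0, 0.001, 0.123], [0.997, -0.016, 0.071, -0.564], [-0.071, 0.002, 0.997, -1.305], [0.0, 0.0, 0.0, 1.0]] ['color', 'range_z', 'fx', 'fy', 'cx', 'cy', 'world_to_cam']
wrist 331.3586241813841 282.7719242779175 207.7687843891561 [[0.254, 0.967, -0.002, -0.649], [-0.924, 0.242, -0.295, 0.035], [-0.285, 0.077, 0.956, -0.393], [0.0, 0.0, 0.0, 1.0]] ['color', 'range_z', 'fx', 'fy', 'cx', 'cy', 'world_to_cam']
```

View pics/scene0.png

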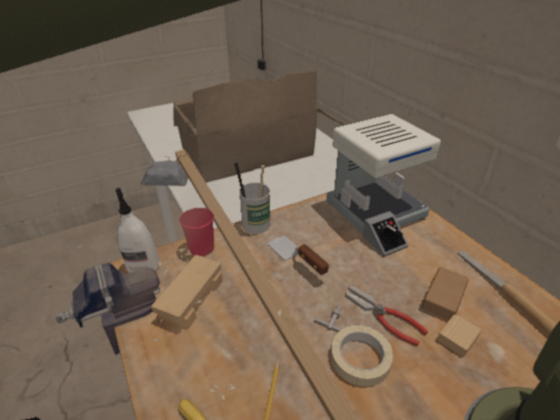

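View pics/top0.png

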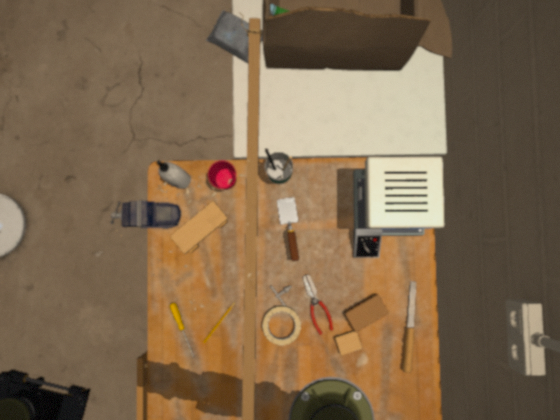

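View pics/wrist0.png

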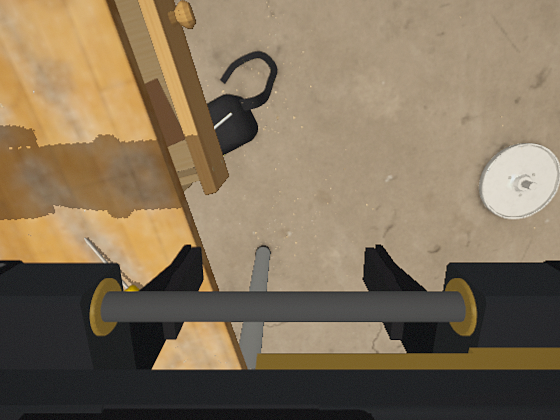

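The scene view shows the lifter (blade 283,247; handle 313,258), the batten, the board on its blocks (188,285), and the lamp at right with its dial (387,230). In the top view the board is at (200,227), lifter blade (288,210), handle (292,243), lamp hood (405,192), dial (368,245), can (278,167), cup (222,175) and glue (173,174). Next I'll measure with depth.

```bash
cat > h.py <<'E'
import numpy as np, cv2
from scipy.spatial.transform import Rotation as R
def load(n):
    return dict(np.load(f"pics/{n}.npz"))
def cloud(im):
    z=im["range_z"].astype(float); v,u=np.mgrid[0:z.shape[0],0:z.shape[1]]
    x=(u-im["cx"])/im["fx"]*z; y=(v-im["cy"])/im["fy"]*z
    P=np.stack([x,-y,-z,np.ones_like(z)],-1)
    W=P@np.linalg.inv(im["world_to_cam"]).T
    W=W[...,:3]; W[z==0]=np.nan
    return W
def proj(im,p):
    c=im["world_to_cam"]@np.append(p,1); return im["cx"]+im["fx"]*c[0]/-c[2], im["cy"]-im["fy"]*c[1]/-c[2]
def ray(im,u,v,h):
    C=np.linalg.inv(im["world_to_cam"]); d=C[:3,:3]@np.array([(u-im["cx"])/im["fx"],-(v-im["cy"])/im["fy"],-1.]); o=C[:3,3]
    return o+d*(h-o[2])/d[2]
E
python3 - <<'E'
from h import *
im=load("top0"); W=cloud(im); c=im["color"]
for (u,v) in [(200,300),(200,227),(288,210),(292,243),(292,232),(405,192),(368,245),(278,175),(222,175),(173,174),(370,230),(252,250)]:
    print((u,v),np.round(W[v,u],4),c[v,u])
sc=load("scene0"); Ws=cloud(sc)
for (u,v) in [(188,285),(283,247),(313,258),(387,230),(380,245),(385,150),(230,330)]:
    print('s',(u,v),np.round(Ws[v,u],4),sc["color"][v,u])
for n,im,(x0,x1,y0,y1) in [("top0",im,(150,450,140,280)),("scene0",sc,(230,450,100,300)),("scene0",sc,(90,260,180,360))]:
    cv2.imwrite(f"pics/crop_{n}_{x0}.png",cv2.resize(im["color"][y0:y1,x0:x1,::-1],None,fx=min(800/(x1-x0),600/(y1-y0)),fy=min(800/(x1-x0),600/(y1-y0)),interpolation=cv2.INTER_CUBIC))
E
```

```text
(200, 300) [ 0.33    0.3534 -0.002 ] [177 125  71]
(200, 227) [0.5294 0.3446 0.0445] [201 150  87]
(288, 210) [0.5746 0.1066 0.0054] [208 198 183]
(292, 243) [0.4824 0.0978 0.0543] [101  56  28]
(292, 232) [0.5118 0.0973 0.0532] [110  70  27]
(405, 192) [ 0.5966 -0.1674  0.2154] [228 229 199]
(368, 245) [ 0.4739 -0.1041  0.0579] [21 21 22]
(278, 175) [0.6732 0.133  0.0045] [187 176 157]
(222, 175) [0.6756 0.2894 0.0054] [213  19  64]
(173, 174) [0.6613 0.3977 0.1291] [176 165 145]
(370, 230) [ 0.5137 -0.1109  0.0557] [143 135 126]
(252, 250) [0.4653 0.2069 0.0209] [161 118  72]
s (188, 285) [0.5236 0.3493 0.0476] [170 139 106]
s (283, 247) [0.5747 0.1113 0.0036] [158 152 147]
s (313, 258) [0.4662 0.1002 0.0546] [93 59 43]
s (387, 230) [ 0.4643 -0.0924  0.0543] [12 11 13]
s (380, 245) [ 0.4592 -0.0745  0.0213] [102  99  96]
s (385, 150) [ 0.5344 -0.1147  0.2157] [195 188 174]
s (230, 330) [0.4225 0.3072 0.0006] [148 112  78]
```

View pics/crop_top0_150.png

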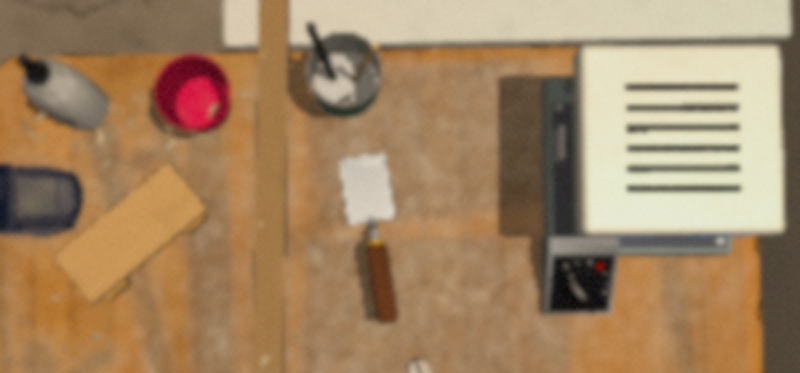

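View pics/crop_scene0_230.png

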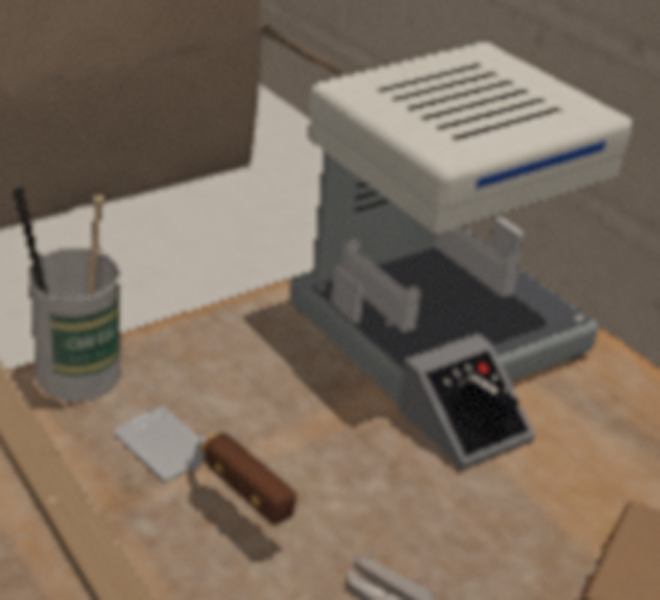

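View pics/crop_scene0_90.png

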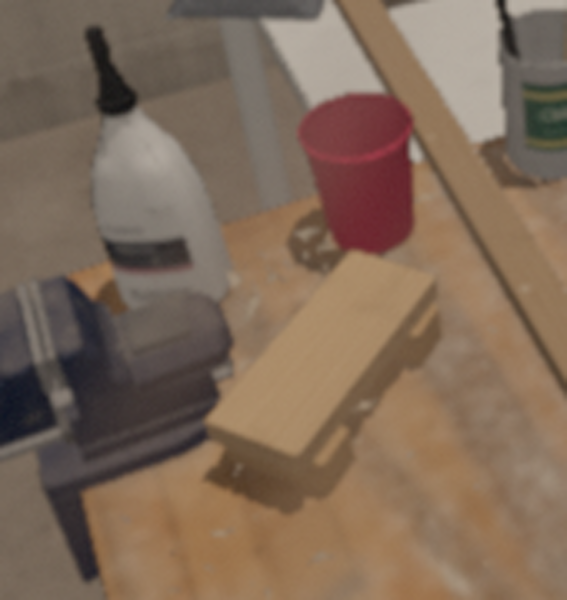

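Top crop: the board's long axis runs from lower left to upper right, and its open side faces the lifter at lower right. The lifter points up and a little left. The lamp's open front faces the robot and the pointer is at upper left of the dial. Next come precise fits.

Run:
```python
from h import *
def rect(P):
    r=cv2.minAreaRect((P[:,:2]*1000).astype(np.float32)); return np.round(r[0],1),np.round(r[1],1),round(r[2],1),np.round(cv2.boxPoints(r)).tolist()
for n in ["top0","scene0"]:
    im=load(n); W=cloud(im); c=im["color"].astype(int); z=W[...,2]
    def reg(x0,x1,y0,y1,z0,z1,extra=True):
        m=(W[...,0]>x0)&(W[...,0]<x1)&(W[...,1]>y0)&(W[...,1]<y1)&(z>z0)&(z<z1)&extra
        k,l,st,_=cv2.connectedComponentsWithStats(m.astype(np.uint8)); i=1+np.argmax(st[1:,4]); return W[l==i]
    P=reg(.42,.62,.25,.46,.041,.056); print(n,"board",len(P),rect(P),np.median(P[:,2]))
    P=reg(.4,.56,.07,.13,.045,.065); print("handle",len(P),rect(P),np.median(P[:,2]))
    sat=c.max(-1)-c.min(-1)
    P=reg(.52,.63,.06,.16,-.01,.02,(sat<45)&(c.min(-1)>110)); print("blade",len(P),rect(P),np.median(P[:,2]))
    P=reg(.45,.75,-.3,-.05,.195,.235); print("hood",len(P),rect(P),np.median(P[:,2]))
    P=reg(.4,.75,-.3,-.02,.028,.04); print("base",len(P),rect(P),np.median(P[:,2]))
    P=reg(.4,.75,-.05,.0,.028,.04); print("baseL",len(P),rect(P),np.median(P[:,2]))
    P=reg(.5,.75,-.3,.0,.058,.09); print("cradle",len(P),rect(P),np.median(P[:,2]))
```

```text
top0 board 1287 (array([530.2, 347.9]), array([ 63. , 150.6]), 38.4, [[459.0, 387.0], [552.0, 269.0], [602.0, 308.0], [508.0, 426.0]]) 0.04715482953424144
handle 252 (array([480.8,  95.6]), array([89.6, 21.9]), 7.8, [[435.0, 100.0], [438.0, 79.0], [527.0, 91.0], [524.0, 113.0]]) 0.05470746986141217
blade 474 (array([574.5, 109.4]), array([71.9, 52.8]), 8.1, [[535.0, 131.0], [543.0, 78.0], [614.0, 88.0], [606.0, 141.0]]) 0.004315506371706523
hood 5520 (array([ 598.7, -169.6]), array([181.8, 172.1]), 89.9, [[513.0, -260.0], [685.0, -261.0], [685.0, -79.0], [513.0, -79.0]]) 0.2151059523566996
base 564 (array([598.7, -89. ]), array([ 30.1, 167.9]), 89.2, [[515.0, -103.0], [682.0, -105.0], [683.0, -75.0], [515.0, -73.0]]) 0.03480833229300839Traceback (most recent call last):
  File "<stdin>", line 15, in <module>
  File "<stdin>", line 8, in reg
    return _wrapfunc(a, 'argmax', axis=axis, out=out, **kwds)
    return bound(*args, **kwds)
ValueError: attempt to get argmax of an empty sequence
```

Run:
```python
from h import *
def rect(P):
    r=cv2.minAreaRect((P[:,:2]*1000).astype(np.float32)); return np.round(r[0],1),np.round(r[1],1),round(r[2],1),np.round(cv2.boxPoints(r)).tolist()
for n in ["top0","scene0"]:
    im=load(n); W=cloud(im); c=im["color"].astype(int); z=W[...,2]
    sat=c.max(-1)-c.min(-1)
    def reg(nm,x0,x1,y0,y1,z0,z1,extra=True):
        m=(W[...,0]>x0)&(W[...,0]<x1)&(W[...,1]>y0)&(W[...,1]<y1)&(z>z0)&(z<z1)&extra
        k,l,st,_=cv2.connectedComponentsWithStats(m.astype(np.uint8))
        if k<2: print(n,nm,'none');return
        i=1+np.argmax(st[1:,4]); P=W[l==i]; print(n,nm,len(P),rect(P),np.round(np.median(P[:,2]),4))
    if n=="scene0":
        reg("board",.42,.62,.25,.46,.041,.056)
        reg("handle",.4,.56,.07,.13,.045,.065)
        reg("blade",.52,.63,.06,.16,-.01,.02,(sat<45)&(c.min(-1)>110))
        reg("hood",.45,.75,-.3,-.05,.2,.225)
        reg("base",.4,.75,-.3,-.02,.031,.038)
        for y0,y1 in [(-.14,-.09),(-.25,-.2)]: reg("bars",.5,.75,y0,y1,.058,.066); reg("lugs",.5,.75,y0,y1,.066,.08)
    reg("panel",.4,.53,-.16,-.05,.008,.06,(sat<45))
    reg("batten",.2,.7,.17,.24,.014,.03)
    reg("vice",.45,.65,.4,.56,.05,.15)
    reg("can",.6,.75,.08,.18,.06,.12); reg("cup",.6,.75,.23,.33,.075,.11); reg("glue",.6,.75,.33,.45,.03,.22)
    # black dial: points above panel
sc=load("scene0")
for n in ["top0","scene0"]:
    im=load(n); u,v=proj(im,np.array([.458,-.11,.03])); u,v=int(u),int(v); print(u,v)
    cv2.imwrite(f"pics/d_{n}.png",cv2.resize(im["color"][v-32:v+28,u-40:u+40,::-1],None,fx=8,fy=8,interpolation=cv2.INTER_CUBIC))
```

```text
top0 panel 816 (array([ 484.4, -115.7]), array([87.7, 87.6]), 88.6, [[440.0, -158.0], [527.0, -161.0], [529.0, -73.0], [442.0, -71.0]]) 0.0441
top0 batten 2160 (array([449.8, 211.3]), array([ 32.6, 500.2]), 88.4, [[199.0, 202.0], [699.0, 188.0], [700.0, 221.0], [200.0, 235.0]]) 0.0214
top0 vice 1357 (array([566.4, 479.1]), array([158. ,  68.5]), 90.0, [[532.0, 400.0], [601.0, 400.0], [601.0, 558.0], [532.0, 558.0]]) 0.0776
top0 can 212 (array([683.5, 129.9]), array([70.5, 71.9]), 88.7, [[647.0, 96.0], [719.0, 94.0], [720.0, 164.0], [648.0, 166.0]]) 0.0906
top0 cup 162 (array([664.8, 278.6]), array([73.8, 74.7]), 88.0, [[626.0, 243.0], [701.0, 240.0], [703.0, 314.0], [629.0, 317.0]]) 0.0905
top0 glue 567 (array([669.8, 409.1]), array([64.2, 52.4]), 63.5, [[632.0, 392.0], [679.0, 369.0], [708.0, 426.0], [661.0, 449.0]]) 0.1146
scene0 board 1944 (array([529.4, 348.8]), array([ 63.3, 151.7]), 38.8, [[457.0, 388.0], [552.0, 270.0], [602.0, 309.0], [507.0, 428.0]]) 0.0467
scene0 handle 352 (array([476. ,  97.1]), array([84.3, 23.3]), 6.6, [[433.0, 104.0], [436.0, 81.0], [519.0, 90.0], [517
[... 1196 characters left out ...]
array([449.6, 212.8]), array([ 33.3, 500.1]), 88.4, [[199.0, 203.0], [699.0, 189.0], [700.0, 223.0], [200.0, 236.0]]) 0.0207
scene0 vice 2865 (array([565.9, 478.5]), array([ 71. , 156.6]), 1.6, [[528.0, 556.0], [533.0, 399.0], [604.0, 401.0], [599.0, 558.0]]) 0.0749
scene0 can 845 (array([682.1, 130.9]), array([73.5, 74.6]), 32.7, [[631.0, 142.0], [671.0, 80.0], [733.0, 119.0], [693.0, 182.0]]) 0.0856
scene0 cup 435 (array([664.3, 279.9]), array([73.8, 74.5]), 38.2, [[612.0, 286.0], [658.0, 228.0], [716.0, 273.0], [670.0, 332.0]]) 0.0845
scene0 glue 1763 (array([658.3, 414.6]), array([70.7, 40.2]), 86.7, [[636.0, 380.0], [676.0, 378.0], [680.0, 449.0], [640.0, 451.0]]) 0.0946
368 250
393 237
```

```bash
python3 -c "
import cv2,numpy as np
cv2.imwrite('pics/d_both.png',np.hstack([cv2.resize(cv2.imread(f'pics/d_{n}.png'),(400,300)) for n in ['top0','scene0']]))"
```

```text
(no output)
```

View pics/d_both.png

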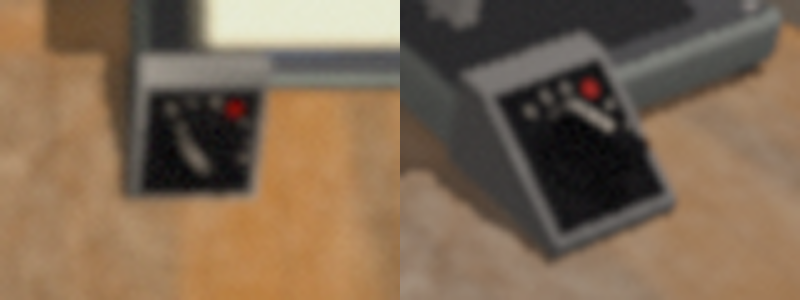

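Fits agree with the given sizes: the board measures 63x151 at z 0.047, the blade 72x53 and the hood 172x182. The hood and bar fits put the seat at about (0.610, -0.1685).

The next script works out moves. I'll first test reach at the board pre-insertion pose with the hand leaned back 40°.

```bash
cat >> h.py <<'E'
def tool(yaw,lean,flip=1):
    a=np.radians(yaw); s,c=np.sin(np.radians(lean)),np.cos(np.radians(lean))
    z=np.array([np.cos(a)*s,np.sin(a)*s,-c]); y=flip*np.array([-np.sin(a),np.cos(a),0]); return np.stack([np.cross(y,z),y,z],1)
G=0.019
def tcp_for_grasp(p,Rm): return np.array(p)+G*Rm[:,2]
def plan(p,Rm,tgt,Rt,n_r=None,n_t=None,order="rt"):
    """rotation rows (per-row rotvec deg) and translation rows (per row m, in tool axes)"""
    rv=np.degrees(R.from_matrix(Rm.T@Rt).as_rotvec()); n=int(np.ceil(np.linalg.norm(rv)/10.5)) or 1
    if n_r: n=n_r
    Rx=Rt if order=="rt" else Rm
    d=Rx.T@(np.array(tgt)-p); m=int(np.ceil(np.linalg.norm(d)/0.055)) or 1
    if n_t: m=n_t
    print("ROT",n,"x",np.round(rv/n,3).tolist(),"tot",np.round(np.linalg.norm(rv),2)," SHIFT",m,"x",np.round(d/m,4).tolist(),"tot",np.round(d,4).tolist())
def cur(verbose=True):
    from bench import monitor
    s=monitor.get_state(); Rm=R.from_rotvec(s["tool_rot"]).as_matrix()
    if verbose: print("t",round(s["time"],2),"pos",np.round(s["position"],4),"q",np.round(s["joint_positions"],3),"F",np.round(s["ft_force"],2),"grip",np.round(s["grip_width"],3))
    return np.array(s["position"]),Rm
def yl(Rm):
    z=Rm[:,2]; return "yaw %.2f lean %.2f roll %.2f"%(np.degrees(np.arctan2(z[1],z[0])),np.degrees(np.arccos(-z[2])),np.degrees(np.arcsin(Rm[2,1])))
E
python3 - <<'E'
from h import *
p,Rm=cur(); 
for f in (1,-1):
    Rt=tool(38.5,40,f); d=np.array([np.cos(np.radians(38.5)),np.sin(np.radians(38.5)),0])
    h=np.array([.530,.3485,.0])-d*.190; h[2]=.15
    print(h); plan(p,Rm,tcp_for_grasp(h,Rt),Rt,order="tr")
    plan(p,Rm,tcp_for_grasp(h,Rt),Rt,order="rt")
E
```

```text
t 0.15 pos [0.165  0.6283 0.2217] q [-1.3    0.322 -0.07   1.451  0.023  1.371 -0.057] F [ 0.19  0.11 -0.42] grip 0.995
[0.38130445 0.23022222 0.15      ]
ROT 7 x [-2.662, -5.296, -7.278] tot 65.7  SHIFT 9 x [-0.0353, -0.0356, 0.0096] tot [-0.3176, -0.3202, 0.0867]
ROT 7 x [-2.662, -5.296, -7.278] tot 65.7  SHIFT 9 x [0.0118, -0.0496, 0.0026] tot [0.1062, -0.4462, 0.0234]
[0.38130445 0.23022222 0.15      ]
ROT 13 x [-3.38, 1.699, 9.278] tot 130.26  SHIFT 9 x [-0.0353, -0.0356, 0.0096] tot [-0.3176, -0.3202, 0.0867]
ROT 13 x [-3.38, 1.699, 9.278] tot 130.26  SHIFT 9 x [-0.0118, 0.0496, 0.0026] tot [-0.1062, 0.4462, 0.0234]
```

```bash
python3 -m pendant '[[[0,0,0],[-0.036,-0.036,0.006],-1],[[0,0,0],[-0.036,-0.036,0.006],-1],[[0,0,0],[-0.036,-0.036,0.006],-1],[[0,0,0],[-0.036,-0.036,0.006],-1],[[0,0,0],[-0.036,-0.036,0.006],-1],[[0,0,0],[-0.036,-0.036,0.006],-1],[[0,0,0],[-0.036,-0.036,0.006],-1],[[0,0,0],[-0.03,-0.03,0.006],-1]]'
python3 -m pendant '[[[-2.66,-5.3,-7.28],[0,0,0],-1],[[-2.66,-5.3,-7.28],[0,0,0],-1],[[-2.66,-5.3,-7.28],[0,0,0],-1],[[-2.66,-5.3,-7.28],[0,0,0],-1],[[-2.66,-5.3,-7.28],[0,0,0],-1],[[-2.66,-5.3,-7.28],[0,0,0],-1],[[-2.66,-5.3,-7.28],[0,0,0],-1],[[0,0,0],[0,0,0],-1]]'
python3 - <<'E'
from h import *
p,Rm=cur(); print(yl(Rm))
Rt=tool(38.5,40); d=np.array([np.cos(np.radians(38.5)),np.sin(np.radians(38.5)),0])
h=np.array([.530,.3485,.0])-d*.190; h[2]=.06
plan(p,Rm,tcp_for_grasp(h,Rt),Rt); print(tcp_for_grasp(h,Rt))
E
```

```text
time: 1.15
position: [0.3671, 0.2823, 0.1743]
tool_rot: [0.404, 3.115, 0.0]
ft_force: [0.5, 1.0, -0.4]
grip_width: 0.999
time: 2.15
position: [0.4063, 0.3218, 0.14]
tool_rot: [-0.758, 2.433, 0.265]
ft_force: [0.2, -0.0, -0.2]
grip_width: 1.007
t 2.15 pos [0.4063 0.3218 0.14  ] q [-0.582 -0.301 -0.174  2.389  0.053  0.439  1.369] F [ 0.22 -0.04 -0.19] grip 1.007
yaw 36.41 lean 35.21 roll 1.05
ROT 1 x [-1.354, -4.774, -3.477] tot 6.06  SHIFT 3 x [0.0367, -0.0187, 0.0104] tot [0.1101, -0.0561, 0.0311]
[0.39086242 0.23782497 0.04544516]
```

The arm hit its j2 limit at r≈0.52, so leaning this close in is limited by reach. I'll sample a few poses to learn the arm's geometry before choosing the lean.

```bash
cat > st.py <<'E'
from h import *
from bench import monitor
import json
s=monitor.get_state(); open("kin.jsonl","a").write(json.dumps({k:np.array(s[k]).tolist() for k in ["joint_positions","position","tool_rot"]})+"\n")
p,Rm=cur(); print(yl(Rm))
E
python3 st.py
python3 -m pendant '[[[0,0,0],[0.012,0,0.016],-1],[[0,0,0],[0.012,0,0.016],-1],[[0,0,0],[0.012,0,0.016],-1],[[0,0,0],[0.012,0,0.016],-1]]'; python3 st.py
python3 -m pendant '[[[0,0,0],[0.04,0,-0.03],-1],[[0,0,0],[0.04,0,-0.03],-1],[[0,0,0],[0,0,0],-1]]'; python3 st.py
```

```text
t 2.15 pos [0.4063 0.3218 0.14  ] q [-0.582 -0.301 -0.174  2.389  0.053  0.439  1.369] F [ 0.22 -0.04 -0.19] grip 1.007
yaw 36.41 lean 35.21 roll 1.05
time: 2.65
position: [0.4046, 0.3264, 0.0717]
tool_rot: [-0.765, 2.429, 0.267]
ft_force: [-0.3, 0.3, 0.2]
grip_width: 1.001
t 2.65 pos [0.4046 0.3264 0.0717] q [-0.29  -0.17  -0.472  2.447  0.015  0.235  1.387] F [-0.3   0.33  0.22] grip 1.001
yaw 36.70 lean 35.33 roll 1.00
time: 3.02
position: [0.3809, 0.31, 0.0917]
tool_rot: [-0.763, 2.472, 0.24]
ft_force: [-0.5, 0.4, -0.7]
grip_width: 1.003
t 3.02 pos [0.3809 0.31   0.0917] q [-0.125 -0.301 -0.615  2.446 -0.245  0.382  1.602] F [-0.51  0.38 -0.71] grip 1.003
yaw 35.47 lean 32.84 roll 0.63
```

```bash
cat > kin.py <<'E'
from h import *
import json, itertools
from scipy.optimize import least_squares
D=[json.loads(l) for l in open("kin.jsonl")]
D.append(dict(joint_positions=[-1.3,0.322,-0.07,1.4515,0.023,1.371,-0.057],position=[0.165,0.6283,0.2217],tool_rot=[-0.402,-3.116,0.003]))
def fk(q,th,s):
    rz=lambda a:R.from_euler("z",a).as_matrix(); ry=lambda a:R.from_euler("y",a).as_matrix()
    H,L1,L2,L3,a1,a3,a4,a6,c7=th
    A=np.eye(3);p=np.zeros(3)
    for Rj,t in [(rz(s[0]*q[0]),(a1,0,H)),(ry(q[1]),(0,0,0)),(rz(s[1]*q[2]),(a3,0,L1)),(ry(q[3]),(a4,0,0)),(rz(s[2]*q[4]),(0,0,L2)),(ry(q[5]),(a6,0,0)),(rz(s[3]*q[6]+c7),(0,0,L3))]:
        A=A@Rj; p=p+A@np.array(t)
    return p,A
def res(th,s):
    o=[]
    for d in D:
        p,A=fk(d["joint_positions"],th,s); o+=list((p-d["position"])*1000)+list((R.from_matrix(A.T)*R.from_rotvec(d["tool_rot"])).as_rotvec()*300)
    return np.array(o)
if __name__=="__main__":
    best=[]
    for s in itertools.product((-1,1),repeat=4):
        for c in (-1.57,0,1.57,3.14):
            f=least_squares(res,[.3,.42,.4,.3,0,0,0,0,c],args=(s,),loss="soft_l1"); best.append((f.cost,s,f.x))
    best.sort(key=lambda b:b[0])
    for b in best[:3]: print(round(b[0],1),b[1],np.round(b[2],4).tolist()); print(np.round(res(b[2],b[1]).reshape(-1,6),1)[:5].tolist())
E
python3 kin.py
```

```text
40.8 (-1, -1, -1, -1) [0.3665, 0.4694, 0.5149, 0.4066, 0.0387, 0.035, 0.0707, 0.0657, 1.5708]
[[-0.9, 12.5, -2.2, 0.0, 0.0, 0.0], [0.6, -3.0, 0.6, 0.0, 0.0, 0.0], [-0.2, 0.6, 0.4, 0.0, -0.0, 0.0], [-25.7, 0.2, 0.1, -0.1, 0.0, -0.0]]
40.8 (-1, -1, -1, -1) [0.3665, 0.4694, 0.5149, 0.4066, 0.0387, 0.035, 0.0707, 0.0657, 1.5708]
[[-0.9, 12.5, -2.2, 0.0, 0.0, 0.0], [0.6, -3.0, 0.6, 0.0, -0.0, 0.0], [-0.2, 0.6, 0.4, 0.0, -0.0, 0.0], [-25.7, 0.2, 0.1, -0.1, 0.0, -0.0]]
40.8 (-1, -1, -1, -1) [0.3665, 0.4694, 0.5149, 0.4066, 0.0387, 0.035, 0.0707, 0.0657, 1.5708]
[[-0.9, 12.5, -2.2, 0.0, 0.0, 0.0], [0.6, -3.0, 0.6, 0.0, -0.0, 0.0], [-0.2, 0.6, 0.4, 0.0, -0.0, 0.0], [-25.7, 0.2, 0.1, -0.1, 0.0, -0.0]]
```

Run:
```python
from h import *
p,Rm=cur(); Rt=tool(7.8,40); h=np.array([.4755,.096,.042])-.01*np.array([.99,.136,0])
t=tcp_for_grasp(h,Rt)-Rt[:,2]*.09; print(t); plan(p,Rm,t,Rt,order="tr"); plan(p,Rm,t,Rt)
```

```text
t 3.02 pos [0.3809 0.31   0.0917] q [-0.125 -0.301 -0.615  2.446 -0.245  0.382  1.602] F [-0.51  0.38 -0.71] grip 1.003
[0.42038433 0.08844622 0.09638916]
ROT 3 x [5.452, -2.395, 7.041] tot 27.66  SHIFT 5 x [0.0149, -0.041, -0.0112] tot [0.0743, -0.2049, -0.0562]
ROT 3 x [5.452, -2.395, 7.041] tot 27.66  SHIFT 5 x [-0.002, -0.045, 0.0005] tot [-0.01, -0.2249, 0.0023]
```

```bash
python3 -m pendant '[[[0,0,0],[0.0,-0.05,-0.04],-1],[[0,0,0],[0.0,-0.05,-0.02],-1]]'; python3 st.py
python3 -m pendant '[[[5.45,-2.4,7.04],[0,0,0],-1],[[5.45,-2.4,7.04],[0,0,0],-1],[[5.45,-2.4,7.04],[0,0,0],-1]]'; python3 st.py
python3 - <<'E'
from h import *
p,Rm=cur(0); Rt=tool(7.8,40); h=np.array([.4755,.096,.042])-.01*np.array([.99,.136,0])
t=tcp_for_grasp(h,Rt)+[0,0,.09]; print(t); plan(p,Rm,t,Rt)
E
```

```text
time: 3.28
position: [0.4273, 0.2388, 0.1079]
tool_rot: [-0.775, 2.468, 0.241]
ft_force: [-0.1, 0.3, 1.2]
grip_width: 1.001
t 3.27 pos [0.4273 0.2388 0.1079] q [-0.395 -0.301 -0.111  2.445 -0.228  0.434  1.848] F [-0.12  0.28  1.22] grip 1.001
yaw 35.88 lean 32.88 roll 0.54
time: 3.65
position: [0.4354, 0.2409, 0.1062]
tool_rot: [-0.407, 2.49, 0.112]
ft_force: [-0.9, -0.2, 0.4]
grip_width: 1.004
t 3.65 pos [0.4354 0.2409 0.1062] q [-0.157 -0.301 -0.524  2.447  0.221  0.387  1.009] F [-0.92 -0.18  0.39] grip 1.004
yaw 17.20 lean 35.63 roll -0.81
[0.47769997 0.09629749 0.11744516]
ROT 2 x [2.908, -2.147, 4.404] tot 11.4  SHIFT 3 x [-0.0081, -0.0497, 0.0019] tot [-0.0243, -0.149, 0.0057]
```

```bash
python3 -m pendant '[[[0,0,0],[-0.012,-0.05,0.0],-1],[[0,0,0],[-0.008,-0.05,0.0],-1],[[2.9,-2.1,4.4],[0,0,0],-1]]'; python3 st.py
python3 -m pendant '[[[0,0,0],[-0.008,-0.05,0.0],-1],[[2.9,-2.1,4.4],[0,0,0],-1],[[0,0,0],[0,0,0],-1]]'; python3 st.py
cat > kin2.py <<'E'
from kin import *
def basis(q):
    s=(-1,-1,-1,-1); rz=lambda a:R.from_euler("z",a).as_matrix(); ry=lambda a:R.from_euler("y",a).as_matrix()
    A=np.eye(3);out=[]
    for Rj in [rz(-q[0]),ry(q[1]),rz(-q[2]),ry(q[3]),rz(-q[4]),ry(q[5]),rz(-q[6]+np.pi/2)]: A=A@Rj; out.append(A)
    return out
# params: H, link1 x,(y) ; after j3: x,y,L1 ; after j4: x,y ; after j5: y,L2 ; after j6: x ; L3
def rows(q):
    B=basis(q); c=[np.array([0,0,1.]),B[0][:,0],B[2][:,0],B[2][:,1],B[2][:,2],B[3][:,0],B[4][:,2],B[4][:,1],B[5][:,0],B[6][:,2]]
    return np.stack(c,1)
names="H a1x a3x a3y L1 a4x L2 a5y a6x L3".split()
def fit(use,lam=1e-3):
    M=np.vstack([rows(d["joint_positions"])[:,use] for d in D]); b=np.concatenate([d["position"] for d in D])
    x=np.linalg.lstsq(np.vstack([M,lam*np.eye(len(use))]),np.append(b,np.zeros(len(use))),rcond=None)[0]
    return x,(M@x-b).reshape(-1,3)*1000
if __name__=="__main__":
    for use in ([0,4,6,9],[0,1,2,4,5,6,8,9],list(range(10))):
        x,r=fit(use); print([(names[i],round(v,4)) for i,v in zip(use,x)],"max",np.abs(r).max().round(1)); 
    print(np.round(r,1).tolist())
E
python3 kin2.py
```

```text
time: 4.03
position: [0.4952, 0.1394, 0.1225]
tool_rot: [-0.25, 2.475, 0.088]
ft_force: [-1.5, 2.9, 1.0]
grip_width: 1.003
t 4.03 pos [0.4952 0.1394 0.1225] q [-0.069 -0.301 -0.31   2.445  0.078  0.339  1.311] F [-1.53  2.86  1.03] grip 1.003
yaw 11.73 lean 37.62 roll 0.11
time: 4.4
position: [0.511, 0.1064, 0.1248]
tool_rot: [-0.176, 2.452, 0.055]
ft_force: [-0.2, 0.4, -0.4]
grip_width: 1.002
t 4.4 pos [0.511  0.1064 0.1248] q [ 0.111 -0.301 -0.411  2.447  0.004  0.297  1.386] F [-0.2   0.38 -0.41] grip 1.002
yaw 7.73 lean 39.21 roll -0.31
[('H', np.float64(0.2885)), ('L1', np.float64(0.3899)), ('L2', np.float64(0.5194)), ('L3', np.float64(0.3211))] max 31.0
[('H', np.float64(0.1833)), ('a1x', np.float64(0.0791)), ('a3x', np.float64(-0.0034)), ('L1', np.float64(0.4466)), ('a4x', np.float64(-0.0203)), ('L2', np.float64(0.4504)), ('a6x', np.float64(0.0126)), ('L3', np.float64(0.3154))] max 20.3
[('H', np.float64(0.2595)), ('a1x', np.float64(-0.0045)), ('a3x', np.float64(0.0015)), ('a3y', np.float64(-0.0262)), ('L1', np.float64(0.4636)), ('a4x', np.float64(0.0092)), ('L2', np.float64(0.5202)), ('a5y', np.float64(0.0002)), ('a6x', np.float64(0.0015)), ('L3', np.float64(0.363))] max 3.7
[[-1.9, -1.0, -0.7], [-0.1, -0.0, -0.7], [3.7, 1.3, 1.4], [-3.2, -1.3, -0.7], [2.1, 0.9, 0.8], [-0.9, -0.1, -0.3], [0.5, -0.0, 0.0], [-1.0, 0.3, 0.0]]
```

```bash
cat > ik.py <<'E'
from kin2 import *
lo=np.array([-2.86,-.3,-1.38,.06,-1.56,.09,-2.69])+.01; hi=np.array([2.86,2.09,1.24,2.45,4.7,2.05,2.69])-.01
X,_=fit(list(range(10)))
def fkx(q): return rows(q)@X, basis(q)[6]
def ik(p,Rt,seeds=6,q0=None):
    rng=np.random.default_rng(0); best=None
    for i in range(seeds):
        q=np.array([-np.arctan2(p[1],p[0]),0.1,-.1,2.,0.,.6,1.4])+ (rng.normal(0,.4,7) if i else 0)
        if i==0 and q0 is not None:q=q0
        q=np.clip(q,lo+.01,hi-.01)
        f=least_squares(lambda q:np.r_[(fkx(q)[0]-p)*1000,R.from_matrix(fkx(q)[1].T@Rt).as_rotvec()*300],q,bounds=(lo,hi),max_nfev=60)
        if best is None or f.cost<best[0]: best=(f.cost,f.x)
        if f.cost<.5: break
    return best
E
cat > reach.py <<'E'
from ik import *
d=lambda a:np.array([np.cos(np.radians(a)),np.sin(np.radians(a)),0])
B=np.array([.530,.3485,0]); S=np.array([.610,-.1685,0])
for g in (-.01,.0,.02):
  for name,c,yaw,back,z in [("preins",B,38.5,.08,.05),("ins",B,38.5,.005,.05),("ins_lift",B,38.5,.005,.12),("seat",S,0,.005,.12),("seatlow",S,0,.005,.09),("half",S,0,.075,.09),("out",S,0,.135,.09)]:
    o=[]
    for lean in (0,10,20,30,35,40,45):
        Rt=tool(yaw,lean); h=c-d(yaw)*(.1+back-g)+[0,0,z]
        e=ik(tcp_for_grasp(h,Rt),Rt,3); o.append(round(float(np.sqrt(2*e[0])),0))
    print(g,name,o)
E
python3 reach.py
```

```text
-0.01 preins [0.0, 0.0, 0.0, 27.0, 45.0, 64.0, 82.0]
-0.01 ins [0.0, 1.0, 0.0, 0.0, 0.0, 17.0, 37.0]
-0.01 ins_lift [0.0, 0.0, 0.0, 0.0, 0.0, 4.0, 22.0]
-0.01 seat [0.0, 0.0, 0.0, 0.0, 0.0, 0.0, 9.0]
-0.01 seatlow [0.0, 1.0, 0.0, 0.0, 0.0, 0.0, 15.0]
-0.01 half [0.0, 0.0, 0.0, 1.0, 17.0, 33.0, 49.0]
-0.01 out [0.0, 0.0, 0.0, 29.0, 44.0, 59.0, 75.0]
0.0 preins [1.0, 0.0, 0.0, 21.0, 39.0, 58.0, 76.0]
0.0 ins [0.0, 0.0, 0.0, 0.0, 0.0, 12.0, 33.0]
0.0 ins_lift [0.0, 0.0, 0.0, 0.0, 0.0, 0.0, 16.0]
0.0 seat [0.0, 0.0, 0.0, 0.0, 0.0, 0.0, 3.0]
0.0 seatlow [0.0, 0.0, 0.0, 0.0, 0.0, 0.0, 10.0]
0.0 half [0.0, 0.0, 0.0, 1.0, 12.0, 28.0, 44.0]
0.0 out [0.0, 0.0, 0.0, 24.0, 40.0, 55.0, 71.0]
0.02 preins [0.0, 0.0, 0.0, 9.0, 27.0, 46.0, 64.0]
0.02 ins [0.0, 0.0, 0.0, 0.0, 0.0, 10.0, 29.0]
0.02 ins_lift [0.0, 0.0, 0.0, 0.0, 0.0, 0.0, 4.0]
0.02 seat [0.0, 0.0, 0.0, 0.0, 0.0, 0.0, 0.0]
0.02 seatlow [0.0, 1.0, 0.0, 0.0, 0.0, 1.0, 7.0]
0.02 half [0.0, 0.0, 1.0, 0.0, 2.0, 19.0, 35.0]
0.02 out [0.0, 0.0, 0.0, 15.0, 31.0, 46.0, 62.0]
```

```bash
cat > reach2.py <<'E'
from ik import *
d=lambda a:np.array([np.cos(np.radians(a)),np.sin(np.radians(a)),0])
B=np.array([.530,.3485,0]); S=np.array([.610,-.1685,0])
for g in (-.015,-.022):
  for name,c,yaw,back,z in [("preins",B,38.5,.080,.052),("ins",B,38.5,.005,.055),("seat",S,0,.005,.12),("seatlow",S,0,.005,.09),("half",S,0,.075,.09),("out",S,0,.135,.09),("grasp",np.array([.5745,.1095,0]),7.8,0,.042)]:
    o=[]
    for lean in (18,20,22,24,26,28):
        Rt=tool(yaw,lean); h=c-d(yaw)*(.1+back-g)+[0,0,z]
        e=ik(tcp_for_grasp(h,Rt),Rt,3); o.append(round(float(np.sqrt(2*e[0])),1))
    print(g,name,o,np.round(e[1],2))
E
python3 reach2.py
```

```text
-0.015 preins [0.0, 2.8, 0.0, 6.6, 14.1, 21.7] [-0.49 -0.15 -0.05  2.44 -0.17  0.43  1.84]
-0.015 ins [0.0, 0.0, 0.0, 0.0, 0.0, 0.0] [-0.47 -0.03 -0.11  2.36 -0.14  0.33  1.78]
-0.015 seat [0.0, 0.0, 0.0, 0.0, 0.0, 0.0] [ 0.38 -0.12  0.02  2.28 -0.35  0.56  2.23]
-0.015 seatlow [0.0, 0.4, 0.0, 0.0, 0.0, 0.7] [ 1.81 -0.26 -1.31  2.31 -0.87  0.62  2.68]
-0.015 half [0.0, 0.0, 0.0, 0.0, 0.0, 0.0] [ 1.19 -0.26 -0.64  2.43 -0.74  0.61  2.66]
-0.015 out [0.0, 1.4, 5.5, 11.9, 18.3, 24.6] [ 0.64 -0.28 -0.02  2.44 -0.46  0.69  2.51]
-0.015 grasp [0.7, 0.0, 0.0, 0.0, 0.0, 6.5] [-0.22 -0.09 -0.09  2.44  0.23  0.34  1.19]
-0.022 preins [0.0, 0.0, 3.2, 10.8, 18.3, 25.8] [-0.49 -0.16 -0.05  2.44 -0.17  0.45  1.84]
-0.022 ins [0.0, 0.0, 0.0, 0.0, 0.0, 0.0] [-0.5  -0.05 -0.08  2.37 -0.14  0.33  1.79]
-0.022 seat [0.0, 0.7, 0.0, 0.0, 0.0, 0.0] [ 0.71 -0.14 -0.28  2.29 -0.44  0.57  2.31]
-0.022 seatlow [0.0, 0.0, 0.0, 0.0, 0.0, 0.0] [ 1.73 -0.24 -1.23  2.32 -0.84  0.6   2.66]
-0.022 half [0.0, 0.0, 0.0, 0.0, 0.0, 0.1] [ 0.59 -0.23 -0.08  2.44 -0.49  0.55  2.45]
-0.022 out [0.0, 3.9, 9.1, 15.2, 21.4, 27.6] [ 0.65 -0.29 -0.02  2.44 -0.46  0.71  2.52]
-0.022 grasp [0.4, 0.0, 0.0, 0.0, 3.2, 10.8] [-0.23 -0.1  -0.09  2.44  0.22  0.36  1.2 ]
```

Reach study: a lean of about 22° with the grip about 22 mm behind the handle's centre reaches every station. The hand body then stays about 12 mm clear of the hood, because the rear grip stands in for the larger lean. I'll go above the handle in that posture.

```bash
cat > tg.py <<'E'
from h import *
import sys
# usage: tg.py gx gy gz yaw lean [order]
a=[float(v) for v in sys.argv[1:6]]
p,Rm=cur(); print(yl(Rm)); Rt=tool(a[3],a[4]); t=tcp_for_grasp(a[:3],Rt); print("tcp target",np.round(t,4))
plan(p,Rm,t,Rt,order=sys.argv[6] if len(sys.argv)>6 else "rt")
E
python3 tg.py .4537 .0930 .12 7.8 22
```

```text
t 4.4 pos [0.511  0.1064 0.1248] q [ 0.111 -0.301 -0.411  2.447  0.004  0.297  1.386] F [-0.2   0.38 -0.41] grip 1.002
yaw 7.73 lean 39.21 roll -0.31
tcp target [0.4608 0.094  0.1024]
ROT 2 x [-0.055, 8.607, 0.214] tot 17.22  SHIFT 2 x [0.0281, -0.0028, 0.0008] tot [0.0561, -0.0055, 0.0015]
```

```bash
python3 -m pendant '[[[0,8.6,0.2],[0,0,0],-1],[[0,8.6,0.2],[0,0,0],-1],[[0,0,0],[0.028,-0.003,0],-1],[[0,0,0],[0.028,-0.003,0],-1],[[0,0,0],[0,0,0],-1]]'; python3 st.py; python3 tg.py .4537 .0930 .12 7.8 22
python3 - <<'E'
from bench import eyes
import cv2,numpy as np
im=eyes.get_image("wrist"); np.savez("pics/w1.npz",**im); cv2.imwrite("pics/w1.png",im["color"][:,:,::-1])
E
```

```text
time: 5.03
position: [0.4575, 0.095, 0.1019]
tool_rot: [-0.196, 2.755, 0.035]
ft_force: [0.2, 1.1, 0.0]
grip_width: 1.003
t 5.03 pos [0.4575 0.095  0.1019] q [ 0.077 -0.242 -0.349  2.333 -0.048  0.66   1.467] F [0.23 1.08 0.01] grip 1.003
yaw 7.80 lean 21.79 roll -0.12
t 5.03 pos [0.4575 0.095  0.1019] q [ 0.077 -0.242 -0.349  2.333 -0.048  0.66   1.467] F [0.23 1.08 0.01] grip 1.003
yaw 7.80 lean 21.79 roll -0.12
tcp target [0.4608 0.094  0.1024]
ROT 1 x [-0.0, -0.214, 0.333] tot 0.4  SHIFT 1 x [-0.003, -0.0014, 0.0007] tot [-0.003, -0.0014, 0.0007]
```

View pics/w1.png

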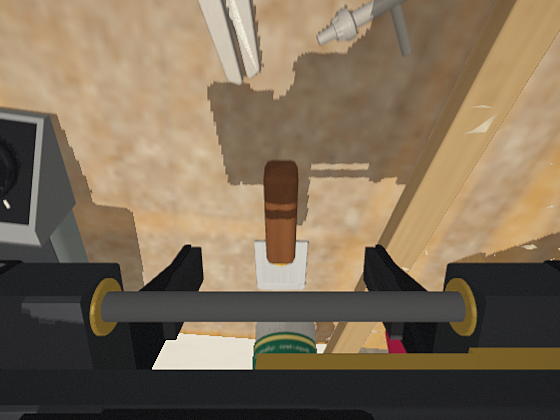

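The wrist view shows the handle (250–300, 160–262) centred between the fingers, with the blade beyond it at (281,265). I'll measure the handle from this view as a cross-check.

Run:
```python
from h import *
im=load("w1"); W=cloud(im); c=im["color"].astype(int)
m=np.zeros(c.shape[:2],bool); m[150:265,250:310]=1
m&=(W[...,2]>.045)&(W[...,2]<.065)
P=W[m]; r=cv2.minAreaRect((P[:,:2]*1000).astype(np.float32)); print(len(P),r,np.median(P[:,2])); print(np.round(cv2.boxPoints(r)))
m=np.zeros(c.shape[:2],bool); m[238:292,250:312]=1; m&=(W[...,2]<.012)&(W[...,2]>-.005)&(c.min(-1)>150)
P=W[m]; r=cv2.minAreaRect((P[:,:2]*1000).astype(np.float32)); print(len(P),r,np.median(P[:,2]))
```

```text
3036 ((473.33935546875, 95.26344299316406), (84.6195068359375, 22.470170974731445), 7.828134536743164) 0.05560290238953029
[[430. 101.]
 [433.  78.]
 [517.  90.]
 [514. 112.]]
1802 ((574.8363647460938, 110.69922637939453), (79.29631042480469, 54.155242919921875), 9.07186222076416) 0.005006508259933692
```

```bash
python3 tg.py .4525 .0926 .042 7.8 22
```

```text
t 5.08 pos [0.4593 0.0953 0.1032] q [ 0.078 -0.241 -0.35   2.33  -0.048  0.659  1.467] F [ 0.72 -0.22  0.59] grip 1.001
yaw 7.82 lean 21.96 roll -0.11
tcp target [0.4596 0.0936 0.0244]
ROT 1 x [0.008, -0.04, 0.303] tot 0.31  SHIFT 2 x [0.0148, -0.0009, 0.0366] tot [0.0295, -0.0017, 0.0731]
```

```bash
python3 -m pendant '[[[0,0,0],[0.0075,-0.0005,0.018],-1],[[0,0,0],[0.0075,-0.0005,0.018],-1],[[0,0,0],[0.0075,-0.0005,0.018],-1],[[0,0,0],[0.007,0,0.019],-1],[[0,0,0],[0,0,0],-1]]'; python3 st.py
```

```text
time: 5.7
position: [0.4597, 0.093, 0.0237]
tool_rot: [-0.192, 2.754, 0.035]
ft_force: [0.3, 0.5, -0.0]
grip_width: 1.002
t 5.7 pos [0.4597 0.093  0.0237] q [ 0.111 -0.087 -0.402  2.402  0.06   0.444  1.364] F [ 0.3   0.55 -0.05] grip 1.002
yaw 7.79 lean 21.84 roll -0.07
```

```bash
python3 -m pendant '[[[0,0,0],[0,0,0],1],[[0,0,0],[0,0,0],1],[[0,0,0],[0,0,0],1],[[0,0,0],[0,0,0],1],[[0,0,0],[0,0,0],1],[[0,0,0],[0,0,0],1]]' 60; python3 st.py; python3 -m pendant '[[[0,0,0],[-0.0075,0,-0.0185],1],[[0,0,0],[-0.0075,0,-0.0185],1],[[0,0,0],[-0.0075,0,-0.0185],1],[[0,0,0],[0,0,0],1]]';python3 st.py
cat > snap.py <<'E'
import sys
from h import *
from bench import eyes
for n in sys.argv[2:]:
    im=eyes.get_image(n); np.savez(f"pics/{n}{sys.argv[1]}.npz",**im); cv2.imwrite(f"pics/{n}{sys.argv[1]}.png",im["color"][:,:,::-1])
E
python3 snap.py 2 scene top
```

```text
time: 6.45
position: [0.46, 0.0916, 0.0245]
tool_rot: [-0.187, 2.753, 0.034]
ft_force: [-0.4, -0.4, -0.9]
grip_width: 0.402
t 6.45 pos [0.46   0.0916 0.0245] q [ 0.114 -0.09  -0.403  2.403  0.059  0.443  1.364] F [-0.43 -0.36 -0.9 ] grip 0.402
yaw 7.54 lean 21.96 roll -0.09
time: 6.95
position: [0.4611, 0.0919, 0.0857]
tool_rot: [-0.187, 2.75, 0.034]
ft_force: [0.7, 0.1, -1.9]
grip_width: 0.238
t 6.95 pos [0.4611 0.0919 0.0857] q [ 0.099 -0.212 -0.367  2.349 -0.038  0.608  1.458] F [ 0.68  0.13 -1.88] grip 0.238
yaw 7.53 lean 22.12 roll -0.10
```

View pics/scene2.png

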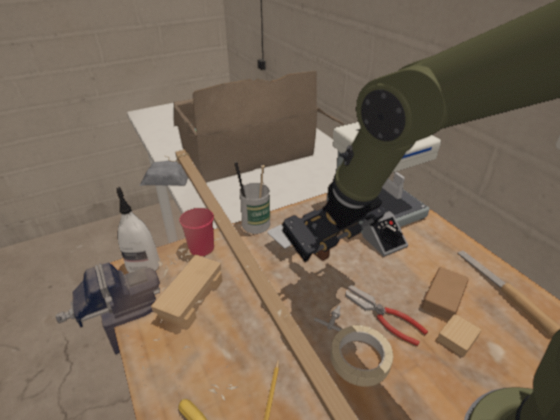

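View pics/top2.png

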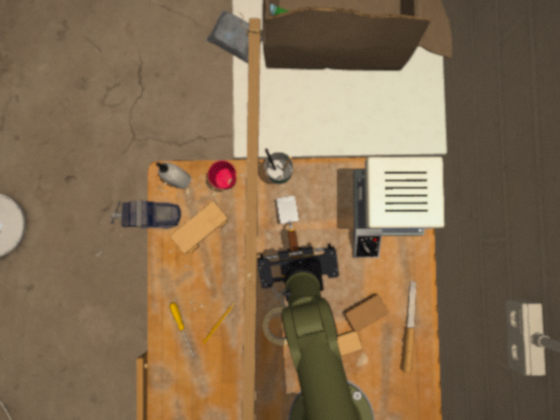

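In the top view the blade (288,210) is visible and in hand, with the hand at (300,265). The grip closed late, during the lift, so I'll measure where the blade sits relative to the hand.

```bash
cat > blade.py <<'E'
from h import *
import sys
def blade(n,box,zr,verbose=True):
    im=load(n); W=cloud(im); c=im["color"].astype(int); sat=c.max(-1)-c.min(-1)
    m=np.zeros(sat.shape,np.uint8); u0,u1,v0,v1=box; m[v0:v1,u0:u1]=1
    m=m.astype(bool)&(W[...,2]>zr[0])&(W[...,2]<zr[1])&(sat<45)&(c.min(-1)>100)
    k,l,st,_=cv2.connectedComponentsWithStats(m.astype(np.uint8)); i=1+np.argmax(st[1:,4]); P=W[l==i]
    r=cv2.minAreaRect((P[:,:2]*1000).astype(np.float32))
    A=np.c_[P[:,:2]-P[:,:2].mean(0),np.ones(len(P))]; co,*_=np.linalg.lstsq(A,P[:,2],rcond=None)
    print(n,len(P),"rect",np.round(r[0],1),np.round(r[1],1),round(r[2],1),"z mid",round(co[2],4),"slope deg",np.round(np.degrees(co[:2]),2)); print(np.round(cv2.boxPoints(r)).tolist())
if __name__=="__main__":
    a=sys.argv; blade(a[1],[int(v) for v in a[2:6]],(float(a[6]),float(a[7])))
E
python3 blade.py top2 270 305 190 225 0.01 0.12; python3 blade.py top0 270 305 190 225 -0.01 0.12; python3 blade.py scene2 265 330 215 260 0.01 0.12
```

```text
top2 466 rect [574.1 108.4] [71.8 49.4] 8.7 z mid 0.0381 slope deg [-0.7  -0.08]
[[535.0, 127.0], [542.0, 79.0], [613.0, 89.0], [606.0, 138.0]]
top0 477 rect [573.9 109.3] [73.1 52.8] 8.1 z mid 0.0043 slope deg [-0.28 -1.03]
[[534.0, 130.0], [541.0, 78.0], [614.0, 88.0], [606.0, 141.0]]
scene2 245 rect [574.4 114.7] [72.1 41.2] 6.9 z mid 0.0389 slope deg [-0.84 -0.  ]
[[536.0, 131.0], [541.0, 90.0], [613.0, 99.0], [608.0, 139.0]]
```

The blade top is at z 0.038, but the TCP rose 61 mm. The fingers therefore hold only the top 4 mm of the handle. I'll lower it back, open, and regrip with time to close.

```bash
python3 -m pendant '[[[0,0,0],[0.0043,0,0.0105],1],[[0,0,0],[0.0043,0,0.0105],1],[[0,0,0],[0.0037,0,0.0095],1],[[0,0,0],[0,0,0],1]]'; python3 st.py; python3 blade.py top2 270 305 190 225 0.01 0.12 >/dev/null; python3 snap.py 3 top; python3 blade.py top3 270 305 190 225 -0.01 0.12
```

```text
time: 7.55
position: [0.4594, 0.0916, 0.0501]
tool_rot: [-0.188, 2.755, 0.034]
ft_force: [-0.2, -0.5, -0.9]
grip_width: 0.239
t 7.55 pos [0.4594 0.0916 0.0501] q [ 0.11  -0.146 -0.39   2.382  0.004  0.518  1.417] F [-0.23 -0.51 -0.87] grip 0.239
yaw 7.59 lean 21.84 roll -0.07
top3 466 rect [573.8 108.7] [73.  52.2] 8.6 z mid 0.0044 slope deg [-0.25 -0.9 ]
[[534.0, 129.0], [542.0, 77.0], [614.0, 88.0], [606.0, 140.0]]
```

Blade is back on the bench, flat. Open, descend to TCP z≈0.024, then close and wait.

```bash
python3 -m pendant '[[[0,0,0],[0,0,0],-0.2],[[0,0,0],[0,0,0],-0.2],[[0,0,0],[0,0,0],-0.2],[[0,0,0],[0,0,0],-0.2],[[0,0,0],[0.005,0,0.012],-0.2],[[0,0,0],[0.0047,0,0.0118],-0.2],[[0,0,0],[0,0,0],-0.2]]'; python3 st.py; python3 -m pendant '[[[0,0,0],[0,0,0],1],[[0,0,0],[0,0,0],1],[[0,0,0],[0,0,0],1],[[0,0,0],[0,0,0],1],[[0,0,0],[0,0,0],1],[[0,0,0],[0,0,0],1],[[0,0,0],[0,0,0],1],[[0,0,0],[0,0,0],1]]' 60; python3 st.py
```

```text
time: 8.48
position: [0.4584, 0.0914, 0.0237]
tool_rot: [-0.188, 2.756, 0.034]
ft_force: [1.5, -0.7, 0.2]
grip_width: 0.598
t 8.47 pos [0.4584 0.0914 0.0237] q [ 0.122 -0.09  -0.41   2.403  0.055  0.446  1.368] F [ 1.54 -0.7   0.17] grip 0.598
yaw 7.58 lean 21.73 roll -0.08
time: 9.48
position: [0.4602, 0.0917, 0.0259]
tool_rot: [-0.188, 2.752, 0.034]
ft_force: [0.6, -0.0, 1.6]
grip_width: 0.251
t 9.47 pos [0.4602 0.0917 0.0259] q [ 0.122 -0.093 -0.41   2.402  0.054  0.447  1.368] F [ 0.56 -0.01  1.63] grip 0.251
yaw 7.55 lean 21.98 roll -0.09
```

```bash
python3 -m pendant '[[[0,0,0],[-0.0075,0,-0.0185],1],[[0,0,0],[-0.0075,0,-0.0185],1],[[0,0,0],[-0.0075,0,-0.0185],1],[[0,0,0],[-0.0075,0,-0.0185],1],[[0,0,0],[0,0,0],1],[[0,0,0],[0,0,0],1]]';python3 st.py; python3 snap.py 4 top scene; python3 blade.py top4 270 305 180 225 0.02 0.12;python3 blade.py scene4 265 330 205 260 0.02 0.12
```

```text
time: 10.22
position: [0.4592, 0.0916, 0.1043]
tool_rot: [-0.188, 2.755, 0.034]
ft_force: [-0.1, -0.2, -0.5]
grip_width: 0.249
t 10.22 pos [0.4592 0.0916 0.1043] q [ 0.101 -0.244 -0.362  2.328 -0.058  0.665  1.479] F [-0.1  -0.17 -0.53] grip 0.249
yaw 7.53 lean 21.83 roll -0.10
top4 498 rect [572.3 107.7] [73.1 49.4] 8.7 z mid 0.0821 slope deg [-1.35 -0.31]
[[532.0, 127.0], [540.0, 78.0], [612.0, 89.0], [605.0, 138.0]]
scene4 210 rect [596.3 116.4] [ 38.  121.4] 65.9 z mid 0.0805 slope deg [-4.4  -0.92]
[[533.0, 124.0], [644.0, 74.0], [659.0, 109.0], [549.0, 159.0]]
```

Good grip: the blade rose with the hand, level, with its centre 114 mm ahead of the TCP and its underside 26 mm below it. Next I'll check reach for the pre-insertion approach.

```bash
cat > bt.py <<'E'
# blade target -> TCP target.  bt.py bx by bz yawblade [order]
from h import *
import sys,os
LEAN=22.0; F=.1144; DZ=.026; DY=0.7
def tcp_for_blade(bx,by,bz,yaw):
    a=np.radians(yaw); return np.array([bx-F*np.cos(a),by-F*np.sin(a),bz+DZ]), tool(yaw-DY,LEAN)
if __name__=="__main__":
    a=[float(v) for v in sys.argv[1:5]]
    p,Rm=cur(); print(yl(Rm)); t,Rt=tcp_for_blade(*a); print("tcp target",np.round(t,4))
    plan(p,Rm,t,Rt,order=sys.argv[5] if len(sys.argv)>5 else "rt")
E
python3 - <<'E'
from bt import *; from ik import *
d=np.array([np.cos(np.radians(38.5)),np.sin(np.radians(38.5))]); B=np.array([.5298,.3484])
for back in (.085,.077,.04,.004):
    for z in (.012,.03,.06,.09):
        b=B-back*d; t,Rt=tcp_for_blade(b[0],b[1],z,38.5); e=ik(t,Rt,4); print(back,z,np.round(b,4),round(float(np.sqrt(2*e[0])),1),np.round(e[1],2))
E
b=$(python3 -c "
import numpy as np;d=np.array([np.cos(np.radians(38.5)),np.sin(np.radians(38.5))]);print(*(np.array([.5298,.3484])-.077*d))"); python3 bt.py $b 0.06 38.5
```

```text
0.085 0.012 [0.4633 0.2955] 5.3 [-0.51 -0.18 -0.05  2.44 -0.09  0.52  1.74]
0.085 0.03 [0.4633 0.2955] 0.7 [-0.52 -0.23 -0.05  2.44 -0.09  0.55  1.73]
0.085 0.06 [0.4633 0.2955] 0.0 [-0.48 -0.29 -0.08  2.41 -0.1   0.64  1.74]
0.085 0.09 [0.4633 0.2955] 11.9 [-0.48 -0.29 -0.07  2.35 -0.09  0.73  1.74]
0.077 0.012 [0.4695 0.3005] 0.7 [-0.52 -0.17 -0.05  2.44 -0.09  0.49  1.73]
0.077 0.03 [0.4695 0.3005] 0.2 [-0.47 -0.21 -0.1   2.43 -0.1   0.55  1.74]
0.077 0.06 [0.4695 0.3005] 0.0 [-0.74 -0.28  0.15  2.4   0.02  0.63  1.62]
0.077 0.09 [0.4695 0.3005] 6.5 [-0.49 -0.29 -0.07  2.35 -0.09  0.72  1.73]
0.04 0.012 [0.4985 0.3235] 0.0 [-0.45 -0.09 -0.13  2.37 -0.09  0.48  1.72]
0.04 0.03 [0.4985 0.3235] 0.0 [-0.48 -0.12 -0.1   2.35 -0.08  0.53  1.71]
0.04 0.06 [0.4985 0.3235] 0.0 [-0.52 -0.17 -0.06  2.33 -0.07  0.61  1.7 ]
0.04 0.09 [0.4985 0.3235] 0.0 [-0.52 -0.22 -0.06  2.29 -0.07  0.69  1.7 ]
0.004 0.012 [0.5267 0.3459] 0.0 [-0.47 -0.01 -0.13  2.29 -0.06  0.47  1.68]
0.004 0.03 [0.5267 0.3459] 0.0 [-0.48 -0.04 -0.11  2.28 -0.06  0.52  1.69]
0.004 0.06 [0.5267 0.3459] 0.0 [-0.51 -0.09 -0.08  2.25 -0.06  0.59  1.68]
0.004 0.09 [0.5267 0.3459] 0.0 [-0.53 -0.13 -0.06  2.22 -0.06  0.67  1.68]
t 10.32 pos [0.4591 0.0916 0.1041] q [ 0.102 -0.244 -0.362  2.328 -0.058  0.665  1.479] F [-0.29 -0.08 -0.99] grip 0.246
yaw 7.55 lean 21.80 roll -0.09
tcp target [0.38   0.2293 0.086 ]
ROT 3 x [-3.761, -0.072, -9.275] tot 30.03  SHIFT 3 x [-0.0045, 0.0524, 0.0083] tot [-0.0135, 0.1572, 0.025]
```

```bash
python3 -m pendant '[[[-3.76,-0.07,-9.27],[0,0,0],1],[[-3.76,-0.07,-9.27],[0,0,0],1],[[-3.76,-0.07,-9.27],[0,0,0],1],[[0,0,0],[-0.002,0.03,0.005],1],[[0,0,0],[-0.002,0.035,0.005],1],[[0,0,0],[-0.002,0.035,0.005],1],[[0,0,0],[0,0,0],1]]';python3 st.py;  python3 bt.py .4695 .3005 0.05 38.5
```

```text
time: 11.2
position: [0.4079, 0.1804, 0.0923]
tool_rot: [-0.868, 2.635, 0.167]
ft_force: [-0.3, -0.5, -1.5]
grip_width: 0.248
t 11.2 pos [0.4079 0.1804 0.0923] q [-0.098 -0.271 -0.273  2.38  -0.273  0.669  2.016] F [-0.26 -0.48 -1.46] grip 0.248
yaw 36.36 lean 21.88 roll -0.04
t 11.2 pos [0.4079 0.1804 0.0923] q [-0.098 -0.271 -0.273  2.38  -0.273  0.669  2.016] F [-0.26 -0.48 -1.46] grip 0.248
yaw 36.36 lean 21.88 roll -0.04
tcp target [0.38   0.2293 0.076 ]
ROT 1 x [-0.538, -0.123, -1.222] tot 1.34  SHIFT 2 x [-0.0006, 0.0279, 0.009] tot [-0.0012, 0.0557, 0.0181]
```

```bash
python3 -m pendant '[[[-0.55,-0.1,-1.2],[0,0,0],1],[[0,0,0],[0,0.028,0.009],1],[[0,0,0],[0,0.0277,0.009],1],[[0,0,0],[0,0,0],1],[[0,0,0],[0,0,0],1]]';python3 st.py; python3 snap.py 5 top scene wrist; python3 bt.py .4695 .3005 0.013 38.5; python3 blade.py top5 190 260 215 270 0.03 0.1
```

```text
time: 11.82
position: [0.382, 0.2266, 0.077]
tool_rot: [-0.89, 2.624, 0.174]
ft_force: [0.1, -0.3, -0.8]
grip_width: 0.251
t 11.82 pos [0.382  0.2266 0.077 ] q [-0.134 -0.266 -0.388  2.406 -0.258  0.612  1.88 ] F [ 0.15 -0.35 -0.82] grip 0.251
yaw 37.51 lean 22.13 roll 0.02
t 11.97 pos [0.3822 0.2266 0.0773] q [-0.133 -0.267 -0.388  2.406 -0.258  0.612  1.879] F [-0.06 -0.69 -1.5 ] grip 0.25
yaw 37.49 lean 22.16 roll 0.03
tcp target [0.38   0.2293 0.039 ]
ROT 1 x [-0.117, 0.157, -0.362] tot 0.41  SHIFT 1 x [0.0144, 0.0034, 0.0355] tot [0.0144, 0.0034, 0.0355]
top5 485 rect [472.6 295.9] [71.6 50.1] 38.6 z mid 0.0552 slope deg [-0.62 -0.08]
[[429.0, 293.0], [460.0, 254.0], [516.0, 299.0], [485.0, 338.0]]
```

View pics/scene5.png

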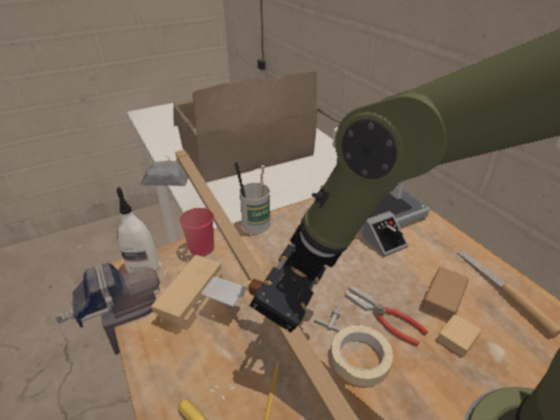

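View pics/top5.png

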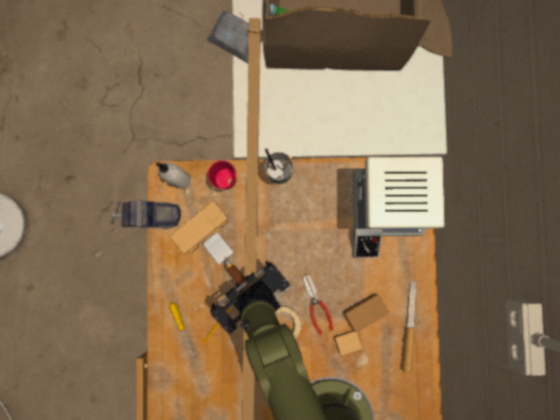

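Scene view: the blade (228,290) sits just in front of the board (188,285). The blade rect in the top view is at (472.6, 295.9), yaw 38.6°. It needs 5 mm to the left and 38 mm down before going in.

```bash
python3 -m pendant '[[[0,0,0],[0.0036,0.0025,0.0088],1],[[0,0,0],[0.0036,0.0025,0.0088],1],[[0,0,0],[0.0036,0,0.0088],1],[[0,0,0],[0.0034,0,0.0088],1],[[0,0,0],[0,0,0],1]]';python3 st.py; python3 snap.py 6 top scene;  python3 blade.py top6 190 260 215 270 0.006 0.03;python3 bt.py .4695 .3005 0.013 38.5
python3 - <<'E'
import cv2; i=cv2.imread("pics/scene6.png"); cv2.imwrite("pics/scene6c.png",cv2.resize(i[220:350,130:310],None,fx=4.4,fy=4.4,interpolation=cv2.INTER_CUBIC))
E
```

```text
time: 12.6
position: [0.3777, 0.231, 0.038]
tool_rot: [-0.892, 2.626, 0.175]
ft_force: [-0.3, 0.4, -1.4]
grip_width: 0.244
t 12.6 pos [0.3777 0.231  0.038 ] q [-0.109 -0.19  -0.445  2.444 -0.246  0.498  1.857] F [-0.29  0.37 -1.39] grip 0.244
yaw 37.68 lean 22.01 roll 0.06
top6 457 rect [467.7 299.6] [71.9 50.3] 38.3 z mid 0.0159 slope deg [-0.67 -0.46]
[[424.0, 297.0], [455.0, 258.0], [512.0, 302.0], [480.0, 342.0]]
t 12.7 pos [0.3786 0.2314 0.0391] q [-0.109 -0.191 -0.445  2.443 -0.246  0.498  1.857] F [ 0.09  0.56 -0.8 ] grip 0.243
yaw 37.58 lean 22.13 roll 0.03
tcp target [0.38   0.2293 0.039 ]
ROT 1 x [-0.082, 0.131, -0.276] tot 0.32  SHIFT 1 x [0.0002, -0.0026, 0.0] tot [0.0002, -0.0026, 0.0]
```

View pics/scene6c.png

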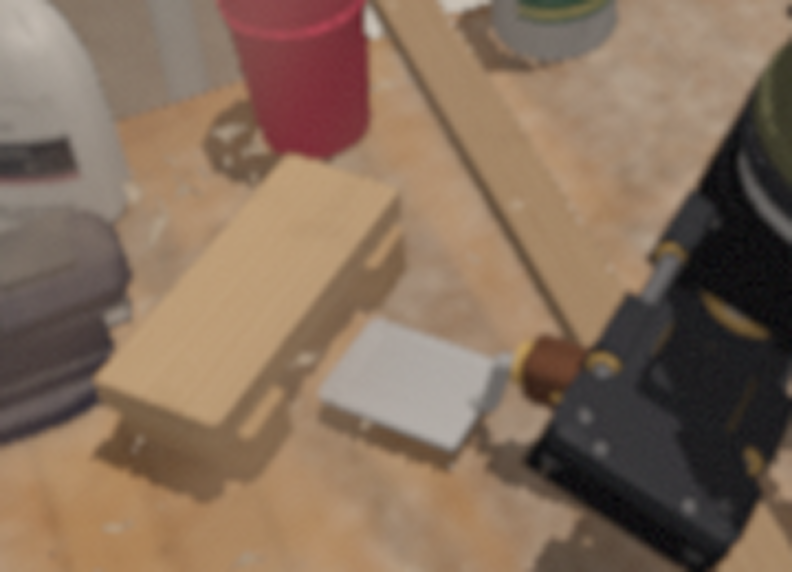

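The crop shows the blade lined up with the gap; block ends are visible at (385,250) and (262,405) on either side. Blade offset along the board is -1 mm, with 79 mm to the board's centre. I'll push in 74 mm.

```bash
python3 -m pendant '[[[0,0,0],[-0.0115,0,0.0046],1],[[0,0,0],[-0.0115,0,0.0046],1],[[0,0,0],[-0.0115,0,0.0046],1]]';python3 st.py;python3 -m pendant '[[[0,0,0],[-0.0115,0,0.0046],1],[[0,0,0],[-0.0115,0.0005,0.0046],1],[[0,0,0],[-0.0111,0,0.0045],1],[[0,0,0],[0,0,0],1]]';python3 st.py; python3 snap.py 7 top scene;  python3 bt.py .5263 .3448 0.013 38.5
python3 - <<'E'
import cv2; i=cv2.imread("pics/scene7.png"); cv2.imwrite("pics/scene7c.png",cv2.resize(i[220:350,130:310],None,fx=4.4,fy=4.4,interpolation=cv2.INTER_CUBIC))
from h import *
im=load("top7"); W=cloud(im); m=(W[...,2]>.041)&(W[...,2]<.056)&(W[...,0]>.42)&(W[...,0]<.62)&(W[...,1]>.25)&(W[...,1]<.46)&(im["color"].min(-1)>60)
k,l,st,_=cv2.connectedComponentsWithStats(m.astype(np.uint8)); P=W[l==1+np.argmax(st[1:,4])]; print(cv2.minAreaRect((P[:,:2]*1000).astype(np.float32)))
E
```

```text
time: 13.08
position: [0.4092, 0.2551, 0.0399]
tool_rot: [-0.891, 2.622, 0.175]
ft_force: [0.3, 0.1, -0.9]
grip_width: 0.246
t 13.07 pos [0.4092 0.2551 0.0399] q [-0.088 -0.092 -0.487  2.363 -0.156  0.478  1.769] F [ 0.27  0.14 -0.91] grip 0.246
yaw 37.58 lean 22.20 roll 0.02
time: 13.58
position: [0.4375, 0.2777, 0.0397]
tool_rot: [-0.891, 2.623, 0.176]
ft_force: [-0.0, 0.1, -1.3]
grip_width: 0.252
t 13.57 pos [0.4375 0.2777 0.0397] q [-8.600e-02 -2.000e-03 -5.100e-01  2.287e+00 -5.300e-02  4.710e-01
  1.672e+00] F [-0.02  0.07 -1.31] grip 0.252
yaw 37.67 lean 22.17 roll 0.05
t 13.68 pos [0.4364 0.2766 0.0392] q [-0.086 -0.004 -0.51   2.289 -0.054  0.472  1.673] F [-0.56  0.22 -0.29] grip 0.25
yaw 37.61 lean 22.08 roll 0.03
tcp target [0.4368 0.2736 0.039 ]
ROT 1 x [-0.071, 0.076, -0.264] tot 0.28  SHIFT 1 x [0.0015, -0.0027, -0.0004] tot [0.0015, -0.0027, -0.0004]
((530.3159790039062, 347.9516296386719), (62.68695831298828, 150.2528076171875), 38.55855178833008)
```

View pics/scene7c.png

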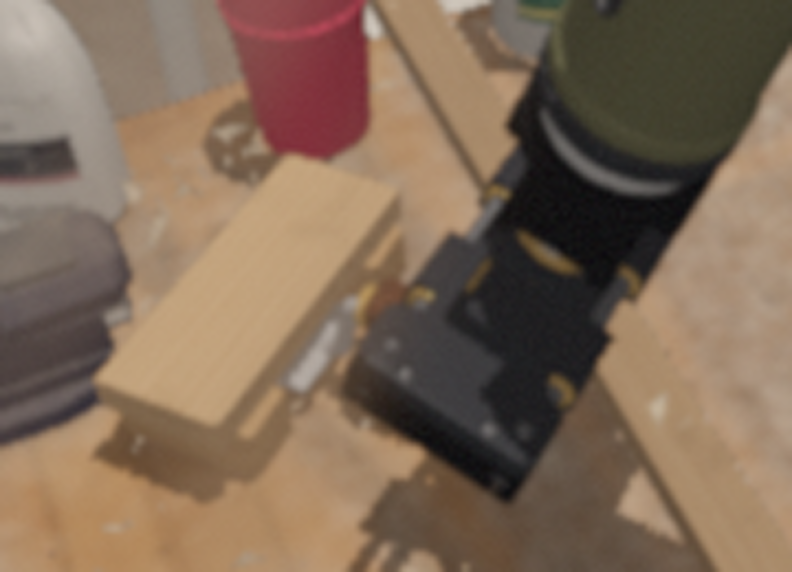

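The board hasn't moved and the blade is under it, with the board centre 4 mm ahead of the blade centre. Now a gentle lift.

```bash
python3 -m pendant '[[[0,0,0],[-0.0018,0,-0.0046],1],[[0,0,0],[-0.0015,0,-0.0037],1],[[0,0,0],[-0.0008,0,-0.002],1],[[0,0,0],[-0.0008,0,-0.002],1],[[0,0,0],[-0.0008,0,-0.002],1],[[0,0,0],[-0.0008,0,-0.002],1],[[0,0,0],[0,0,0],1]]';python3 st.py
python3 -m pendant '[[[0,0,0],[-0.0011,0,-0.0028],1],[[0,0,0],[-0.0022,0,-0.0055],1],[[0,0,0],[-0.003,0,-0.0075],1],[[0,0,0],[-0.003,0,-0.0075],1],[[0,0,0],[-0.0022,0,-0.0055],1],[[0,0,0],[0,0,0],1]]';python3 st.py;  python3 snap.py 8 top scene
python3 - <<'E'
import cv2; i=cv2.imread("pics/scene8.png"); cv2.imwrite("pics/scene8c.png",cv2.resize(i[200:350,130:310],None,fx=4,fy=4,interpolation=cv2.INTER_CUBIC))
E
cat > board.py <<'E'
from h import *
import sys
def board(n,box,zr):
    im=load(n); W=cloud(im); c=im["color"].astype(int)
    m=(W[...,2]>zr[0])&(W[...,2]<zr[1])&(W[...,0]>box[0])&(W[...,0]<box[1])&(W[...,1]>box[2])&(W[...,1]<box[3])&(c[...,0]>110)&(c[...,0]-c[...,2]>40)
    k,l,st,_=cv2.connectedComponentsWithStats(m.astype(np.uint8)); P=W[l==1+np.argmax(st[1:,4])]
    r=cv2.minAreaRect((P[:,:2]*1000).astype(np.float32)); A=np.c_[P[:,:2]-P[:,:2].mean(0),np.ones(len(P))]; co,*_=np.linalg.lstsq(A,P[:,2],rcond=None)
    print(n,len(P),np.round(r[0],1),np.round(r[1],1),round(r[2],2),"z",round(co[2],4),"slope",np.round(np.degrees(co[:2]),2))
if __name__=="__main__":
    v=[float(x) for x in sys.argv[2:]]; board(sys.argv[1],v[:4],v[4:])
E
for n in top8 scene8; do python3 board.py $n .42 .64 .25 .46 .06 .12; done
```

```text
time: 14.55
position: [0.4368, 0.2768, 0.0573]
tool_rot: [-0.891, 2.623, 0.175]
ft_force: [-1.2, 0.0, -2.0]
grip_width: 0.249
t 14.55 pos [0.4368 0.2768 0.0573] q [-0.083 -0.04  -0.506  2.276 -0.087  0.517  1.701] F [-1.2   0.01 -2.03] grip 0.249
yaw 37.55 lean 22.16 roll 0.01
time: 15.3
position: [0.437, 0.2768, 0.089]
tool_rot: [-0.891, 2.622, 0.175]
ft_force: [-0.4, 0.6, -2.7]
grip_width: 0.245
t 15.3 pos [0.437  0.2768 0.089 ] q [-0.082 -0.099 -0.494  2.248 -0.131  0.597  1.736] F [-0.36  0.55 -2.7 ] grip 0.245
yaw 37.50 lean 22.22 roll -0.01
top8 1425 [527.8 346.1] [ 68.5 150.4] 38.79 z 0.0857 slope [1.3  1.24]
scene8 2320 [518.3 342.9] [110.1 158.2] 29.54 z 0.0836 slope [ 0.78 -0.64]
```

View pics/scene8c.png

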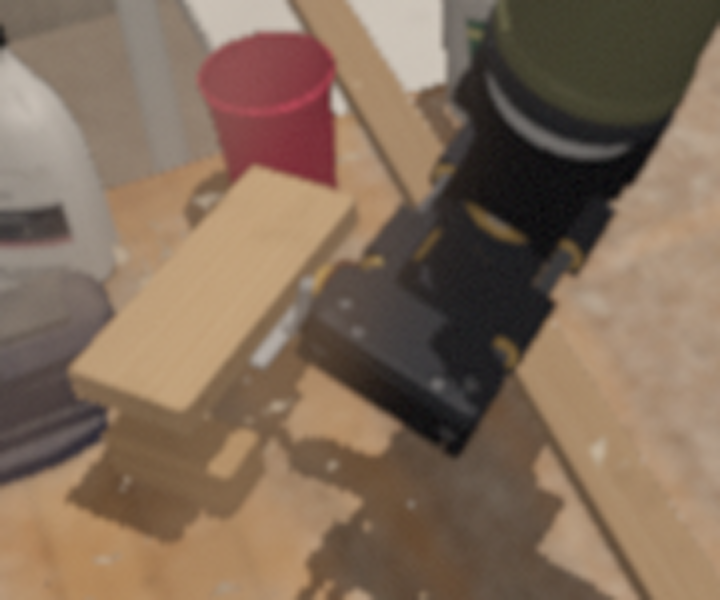

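The scene crop shows the board level on the blade, off the blocks, with the fingers well clear. I'll raise it to carrying height and move clear of the cup before turning.

```bash
cat > tt.py <<'E'
# plan to TCP target: x y z yaw(tool) ; ntrans
from h import *
import sys
a=[float(v) for v in sys.argv[1:5]]; p,Rm=cur(); print(yl(Rm)); Rt=tool(a[3],22.0)
plan(p,Rm,a[:3],Rt,order=sys.argv[6] if len(sys.argv)>6 else "tr",n_t=int(sys.argv[5]))
E
python3 tt.py .44 .20 .112 37.5 6
python3 - <<'E'
from ik import *
for x,y,z,yaw in [(.44,.2,.112,37.5),(.44,.2,.112,0),(.45,.09,.112,0),(.46,0,.112,0),(.4916,-.1685,.112,-.7),(.4916,-.1685,.08,-.7),(.43,-.1685,.078,-.7),(.40,-.1685,.078,-.7),(.37,-.1685,.078,-.7)]:
    e=ik(np.array([x,y,z]),tool(yaw,22),5); print(x,y,z,yaw,round(float(np.sqrt(2*e[0])),1),np.round(e[1],2))
E
```

```text
t 15.4 pos [0.4364 0.2765 0.088 ] q [-0.082 -0.098 -0.494  2.249 -0.131  0.597  1.736] F [-0.02 -0.46 -1.95] grip 0.248
yaw 37.56 lean 22.13 roll 0.01
ROT 1 x [0.022, 0.128, 0.017] tot 0.13  SHIFT 6 x [0.0053, -0.0105, -0.0064] tot [0.0315, -0.0629, -0.0387]
0.44 0.2 0.112 37.5 0.0 [-0.29 -0.2  -0.11  2.29 -0.18  0.69  1.94]
0.44 0.2 0.112 0 0.0 [-0.49 -0.17 -0.15  2.26  0.3   0.76  0.74]
0.45 0.09 0.112 0 0.2 [-0.29 -0.26 -0.06  2.34  0.17  0.71  1.11]
0.46 0 0.112 0 0.0 [ 0.02 -0.27 -0.09  2.34  0.    0.69  1.5 ]
0.4916 -0.1685 0.112 -0.7 0.0 [ 0.9  -0.11 -0.5   2.2  -0.3   0.7   2.15]
0.4916 -0.1685 0.08 -0.7 0.8 [ 0.27 -0.05  0.1   2.23 -0.22  0.61  2.08]
0.43 -0.1685 0.078 -0.7 0.0 [ 0.25 -0.18  0.18  2.35 -0.21  0.63  2.14]
0.4 -0.1685 0.078 -0.7 0.0 [ 0.28 -0.25  0.18  2.4  -0.2   0.65  2.16]
0.37 -0.1685 0.078 -0.7 5.4 [ 0.63 -0.29 -0.08  2.43 -0.34  0.7   2.34]
```

```bash
python3 -m pendant '[[[0,0,0],[0.002,-0.005,-0.004],1],[[0,0,0],[0.0053,-0.0105,-0.0064],1],[[0,0,0],[0.0063,-0.0125,-0.0075],1],[[0,0,0],[0.0063,-0.0125,-0.0075],1],[[0,0,0],[0.0063,-0.0125,-0.0075],1],[[0,0,0],[0.0035,-0.007,-0.004],1],[[0,0,0],[0.0018,-0.0035,-0.002],1],[[0,0,0],[0,0,0],1]]';python3 st.py; python3 tt.py .445 .16 .112 -0.7 4
python3 -m pendant '[[[0.5,0,1.3],[0,0,0],1],[[1,0,2.5],[0,0,0],1],[[1.5,0,3.71],[0,0,0],1],[[1.9,0,4.64],[0,0,0],1],[[1.9,0,4.64],[0,0,0],1],[[1.9,0,4.64],[0,0,0],1],[[1.9,0,4.64],[0,0,0],1],[[1.9,0,4.64],[0,0,0],1]]';python3 tt.py .445 .16 .112 -0.7 4
```

```text
time: 16.4
position: [0.4405, 0.1996, 0.1123]
tool_rot: [-0.891, 2.623, 0.175]
ft_force: [-0.3, -0.6, -1.1]
grip_width: 0.245
t 16.4 pos [0.4405 0.1996 0.1123] q [-0.04  -0.206 -0.335  2.286 -0.268  0.693  2.02 ] F [-0.31 -0.59 -1.07] grip 0.245
yaw 37.57 lean 22.14 roll 0.02
t 16.4 pos [0.4405 0.1996 0.1123] q [-0.04  -0.206 -0.335  2.286 -0.268  0.693  2.02 ] F [-0.31 -0.59 -1.07] grip 0.245
yaw 37.57 lean 22.14 roll 0.02
ROT 4 x [3.595, 0.032, 8.852] tot 38.22  SHIFT 4 x [0.0048, -0.0085, -0.0019] tot [0.0191, -0.0341, -0.0075]
time: 17.4
position: [0.44, 0.2004, 0.1121]
tool_rot: [-0.102, 2.754, 0.021]
ft_force: [1.3, -0.2, -3.1]
grip_width: 0.246
t 17.4 pos [0.44   0.2004 0.1121] q [ 0.128 -0.216 -0.688  2.262  0.068  0.706  1.029] F [ 1.29 -0.17 -3.13] grip 0.246
yaw 4.35 lean 22.10 roll 0.04
ROT 1 x [1.894, 0.095, 4.58] tot 4.96  SHIFT 4 x [-0.0004, -0.0102, 0.0002] tot [-0.0018, -0.0406, 0.0008]
```

```bash
python3 -m pendant '[[[1.3,0,3.2],[0,0,0],1],[[0.75,0,1.9],[0,0,0],1],[[0,0,0],[0,-0.008,0],1],[[0,0,0],[0,-0.015,0],1],[[0,0,0],[0,-0.02,0],1],[[0,0,0],[0,-0.022,0],1],[[0,0,0],[0,-0.015,0],1],[[0,0,0],[0,-0.008,0],1]]';python3 st.py; python3 snap.py 9 top scene;  for n in top9 scene9; do python3 board.py $n .48 .64 .0 .22 .08 .13; done
```

```text
time: 18.4
position: [0.4383, 0.1103, 0.1119]
tool_rot: [0.028, 2.756, -0.005]
ft_force: [0.1, 0.8, -1.9]
grip_width: 0.25
t 18.4 pos [0.4383 0.1103 0.1119] q [ 0.082 -0.294 -0.456  2.339  0.028  0.711  1.152] F [ 0.08  0.81 -1.95] grip 0.25
yaw -1.08 lean 22.08 roll 0.04
top9 1416 [554.5 107.7] [149.   66.5] 89.12 z 0.1085 slope [0.84 0.34]
scene9 754 [557.8 109.6] [ 64.1 152.9] 2.54 z 0.1065 slope [5.8  0.09]
```

View pics/scene9.png

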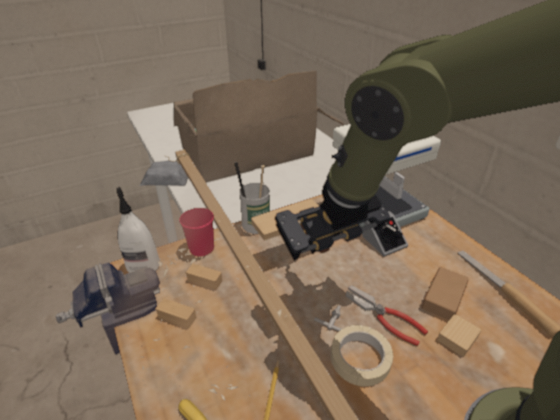

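View pics/top9.png

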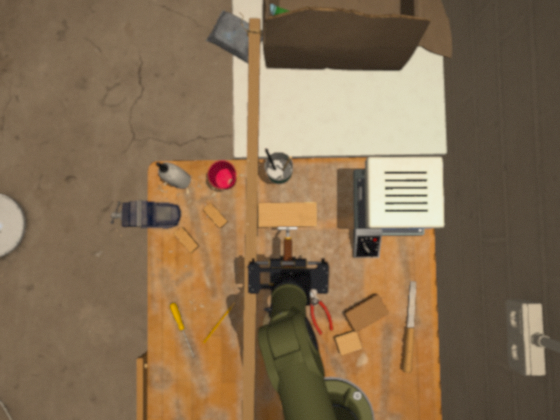

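The scene and top views show the board level on the blade (top view 288,215) and clear of the can (278,167). Both blocks are still standing. The board centre is 118 mm ahead of the TCP at yaw -0.9°. Next, across to the lamp.

```bash
python3 tt.py .45 -.08 .112 -1.0 8
python3 -m pendant '[[[0,0,0],[-0.0005,-0.01,0],1],[[0,0,0],[-0.001,-0.02,0.0005],1],[[0,0,0],[-0.0015,-0.03,0.0005],1],[[0,0,0],[-0.0015,-0.032,0.0005],1],[[0,0,0],[-0.0015,-0.032,0.0005],1],[[0,0,0],[-0.0015,-0.032,0.0005],1],[[0,0,0],[-0.001,-0.02,0.0005],1],[[0,0,0],[-0.0005,-0.01,0],1]]'; python3 st.py; python3 tt.py .4918 -.1658 .112 -0.8 8
```

```text
t 18.5 pos [0.4383 0.1105 0.1118] q [ 0.082 -0.294 -0.456  2.339  0.029  0.711  1.151] F [-0.06  0.5  -1.04] grip 0.248
yaw -1.09 lean 22.06 roll 0.04
ROT 1 x [-0.035, 0.065, -0.195] tot 0.21  SHIFT 8 x [-0.0018, -0.0238, 0.0007] tot [-0.0147, -0.1902, 0.0056]
time: 19.5
position: [0.4506, -0.0744, 0.1093]
tool_rot: [0.029, 2.76, -0.006]
ft_force: [0.6, 0.1, -2.5]
grip_width: 0.244
t 19.5 pos [ 0.4506 -0.0744  0.1093] q [ 0.102 -0.282  0.035  2.355 -0.052  0.69   1.721] F [ 0.56  0.14 -2.54] grip 0.244
yaw -1.23 lean 21.86 roll -0.01
t 19.5 pos [ 0.4506 -0.0744  0.1093] q [ 0.102 -0.282  0.035  2.355 -0.052  0.69   1.721] F [ 0.56  0.14 -2.54] grip 0.244
yaw -1.23 lean 21.86 roll -0.01
ROT 1 x [-0.161, -0.141, -0.369] tot 0.43  SHIFT 8 x [-0.0051, -0.0113, 0.0017] tot [-0.041, -0.0905, 0.0136]
```

```bash
python3 -m pendant '[[[0,0,0],[-0.0015,-0.006,-0.0005],1],[[0,0,0],[-0.0025,-0.012,0],1],[[0,0,0],[-0.003,-0.016,0.0008],1],[[0,0,0],[-0.003,-0.016,0.0008],1],[[0,0,0],[-0.003,-0.016,0.0008],1],[[0,0,0],[-0.003,-0.012,0.0008],1],[[0,0,0],[-0.003,-0.008,0.0008],1],[[0,0,0],[-0.001,-0.004,0],1]]'; python3 st.py; python3 snap.py 10 scene top wrist; python3 tt.py .4918 -.1658 .112 -0.8 4
```

```text
time: 20.5
position: [0.4691, -0.1639, 0.1137]
tool_rot: [0.027, 2.76, -0.006]
ft_force: [1.0, 0.0, -2.2]
grip_width: 0.243
t 20.5 pos [ 0.4691 -0.1639  0.1137] q [ 0.133 -0.182  0.228  2.265 -0.133  0.698  2.003] F [ 1.03  0.03 -2.19] grip 0.243
yaw -1.19 lean 21.86 roll -0.03
t 20.65 pos [ 0.4687 -0.1636  0.1135] q [ 0.133 -0.182  0.228  2.265 -0.132  0.698  2.002] F [-0.64  0.56 -1.44] grip 0.247
yaw -1.18 lean 21.84 roll -0.02
ROT 1 x [-0.141, -0.156, -0.295] tot 0.36  SHIFT 4 x [-0.0052, -0.0004, 0.0025] tot [-0.0209, -0.0017, 0.01]
```

View pics/scene10.png

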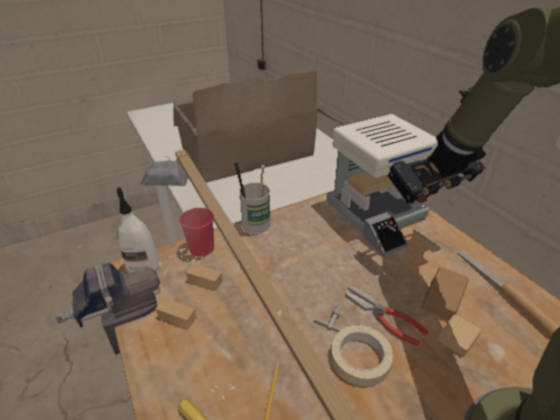

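View pics/wrist10.png

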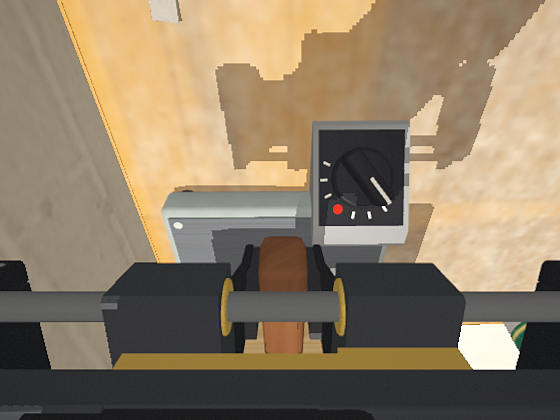

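View pics/top10.png

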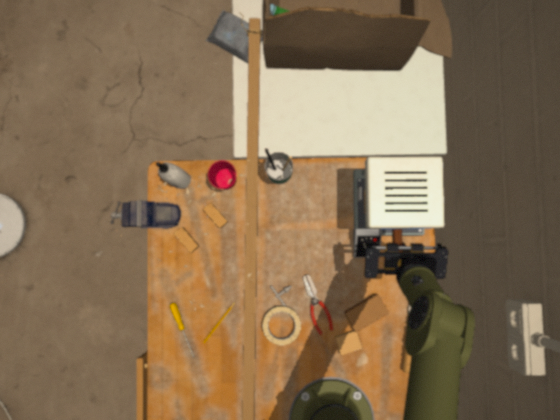

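The wrist view gives a clear view of the dial: pointer at (380,190) toward lower right, red dot at (337,209). The scene view shows the board entering under the hood, above the lugs. I'll zoom in and refine the lamp pose from the wrist view.

Run:
```python
from h import *
i=cv2.imread("pics/scene10.png"); cv2.imwrite("pics/scene10c.png",cv2.resize(i[110:250,310:480],None,fx=4.2,fy=4.2,interpolation=cv2.INTER_CUBIC))
im=load("wrist10"); W=cloud(im)
for uv in [(315,125),(408,125),(312,180),(410,180),(330,235),(400,235),(405,242),(316,242),(345,235),(230,230),(180,215),(170,205),(230,197),(290,197),(230,206),(337,209)]:
    print(uv,np.round(W[uv[1],uv[0]]*1000,1))
# base edge along column u=240
for u in (200,240,290): print(u,[(v,np.round(W[v,u]*1000).tolist()) for v in range(186,226,4)])
```

```text
(315, 125) [ 437.  -140.    10.4]
(408, 125) [437.4 -73.2  12.2]
(312, 180) [ 471.7 -142.2   30. ]
(410, 180) [493.1 -56.2   1. ]
(330, 235) [ 504.8 -129.2   54.8]
(400, 235) [505.9 -76.7  54.7]
(405, 242) [ 5.678e+02 -4.450e+01  5.000e-01]
(316, 242) [ 511.6 -139.5   55.2]
(345, 235) [ 505.  -118.    54.8]
(230, 230) [ 516.2 -208.2   35.4]
(180, 215) [ 500.4 -246.3   34.2]
(170, 205) [ 495.5 -254.9   27.4]
(230, 197) [ 495.1 -207.8   18.5]
(290, 197) [ 496.5 -158.6   17.9]
(230, 206) [ 495.9 -206.5   29.3]
(337, 209) [ 485.8 -124.6   47.4]
200 [(186, [496.0, -236.0, 1.0]), (190, [501.0, -237.0, 0.0]), (194, [495.0, -233.0, 14.0]), (198, [495.0, -232.0, 19.0]), (202, [495.0, -231.0, 24.0]), (206, [495.0, -230.0, 30.0]), (210, [497.0, -230.0, 33.0]), (214, [499.0, -230.0, 35.0]), (218, [503.0, -230.0, 36.0]), (222, [507.0, -231.0, 36.0])]
240 [(186, [496.0, -201.0, 1.0]), (190, [501.0, -202.0, 1.0]), (194, [496.0, -200.0, 14.0]), (198, [495.0, -199.0, 20.0]), (202, [495.0, -199.0, 26.0]), (206, [495.0, -198.0, 30.0]), (210, [497.0, -198.0, 33.0]), (214, [501.0, -199.0, 34.0]), (218, [503.0, -199.0, 36.0]), (222, [508.0, -199.0, 35.0])]
290 [(186, [498.0, -158.0, 1.0]), (190, [502.0, -158.0, 0.0]), (194, [495.0, -159.0, 16.0]), (198, [496.0, -159.0, 20.0]), (202, [496.0, -159.0, 25.0]), (206, [496.0, -159.0, 30.0]), (210, [498.0, -159.0, 33.0]), (214, [501.0, -159.0, 34.0]), (218, [503.0, -159.0, 37.0]), (222, [507.0, -159.0, 37.0])]
```

View pics/scene10c.png

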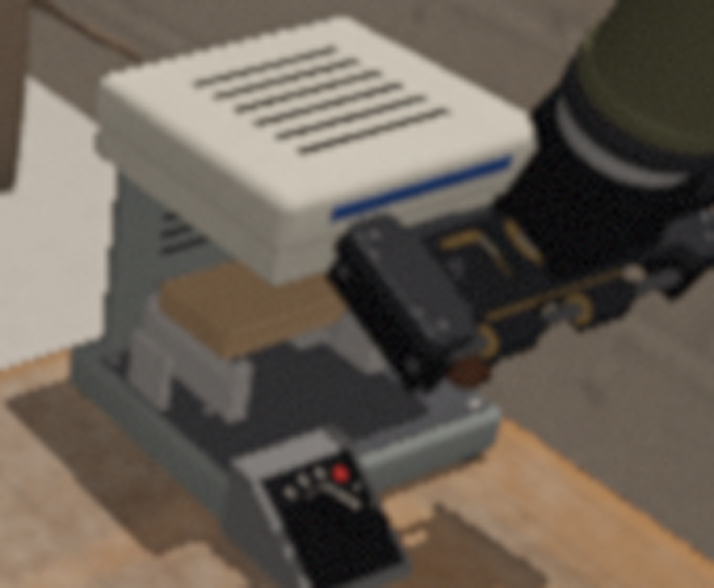

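```bash
python3 - <<'E'
from h import *
im=load("scene10"); W=cloud(im); c=im["color"].astype(int)
sub=np.zeros(c.shape[:2],bool); sub[130:240,380:500]=1
dark=(c.max(-1)<75)&sub&(W[...,0]>.3)
for z0 in np.arange(.08,.26,.02):
    m=dark&(W[...,2]>z0)&(W[...,2]<z0+.02)
    if m.sum()>5: print("hand z %.2f n%d xmax %.4f y %.3f..%.3f"%(z0,m.sum(),np.percentile(W[m][:,0],97),W[m][:,1].min(),W[m][:,1].max()))
h=(c.min(-1)>140)&(W[...,2]>.17)&(W[...,2]<.212)&(W[...,1]<-.09)&(W[...,1]>-.25)&(W[...,0]<.56); print("hood front x",np.percentile(W[h][:,0],[2,10,50]))
E
python3 board.py scene10 .5 .66 -.25 -.07 .09 .13
```

```text
hand z 0.10 n11 xmax 0.4993 y -0.420..-0.142
hand z 0.12 n75 xmax 0.4564 y -0.173..-0.140
hand z 0.16 n180 xmax 0.4356 y -0.246..-0.074
hand z 0.18 n642 xmax 0.4639 y -0.254..-0.066
hand z 0.20 n1077 xmax 0.4570 y -0.257..-0.066
hand z 0.22 n568 xmax 0.4616 y -0.211..-0.066
hand z 0.24 n306 xmax 0.4375 y -0.210..-0.143
hood front x [0.51237581 0.5130174  0.51426454]
scene10 76 [ 557.3 -132.4] [ 6.4 73. ] 1.22 z 0.1052 slope [66.3   3.77]
```

The hand front is at x≈0.464, 48 mm from the hood rim (0.512), so moving in another 22 mm leaves about 26 mm. Going in.

```bash
python3 -m pendant '[[[0,0,0],[-0.003,0,0.0012],1],[[0,0,0],[-0.006,-0.0005,0.0024],1],[[0,0,0],[-0.006,-0.0005,0.0024],1],[[0,0,0],[-0.004,-0.0005,0.0016],1],[[0,0,0],[-0.0016,0,0.0007],1],[[0,0,0],[0,0,0],1]]'; python3 st.py;python3 tt.py .4911 -.1660 .092 -1.0 5;  python3 snap.py 11 scene
python3 - <<'E'
from h import *
i=cv2.imread("pics/scene11.png"); cv2.imwrite("pics/scene11c.png",cv2.resize(i[140:240,320:440],None,fx=6,fy=6,interpolation=cv2.INTER_CUBIC))
E
```

```text
time: 21.4
position: [0.4909, -0.166, 0.1134]
tool_rot: [0.028, 2.76, -0.006]
ft_force: [-0.0, -0.3, -3.1]
grip_width: 0.248
t 21.4 pos [ 0.4909 -0.166   0.1134] q [ 0.123 -0.13   0.228  2.223 -0.146  0.689  2.001] F [-0.03 -0.31 -3.05] grip 0.248
yaw -1.22 lean 21.84 roll -0.03
t 21.4 pos [ 0.4909 -0.166   0.1134] q [ 0.123 -0.13   0.228  2.223 -0.146  0.689  2.001] F [-0.03 -0.31 -3.05] grip 0.248
yaw -1.22 lean 21.84 roll -0.03
ROT 1 x [-0.082, -0.158, -0.131] tot 0.22  SHIFT 5 x [0.0016, -0.0, 0.004] tot [0.0078, -0.0, 0.02]
```

View pics/scene11c.png

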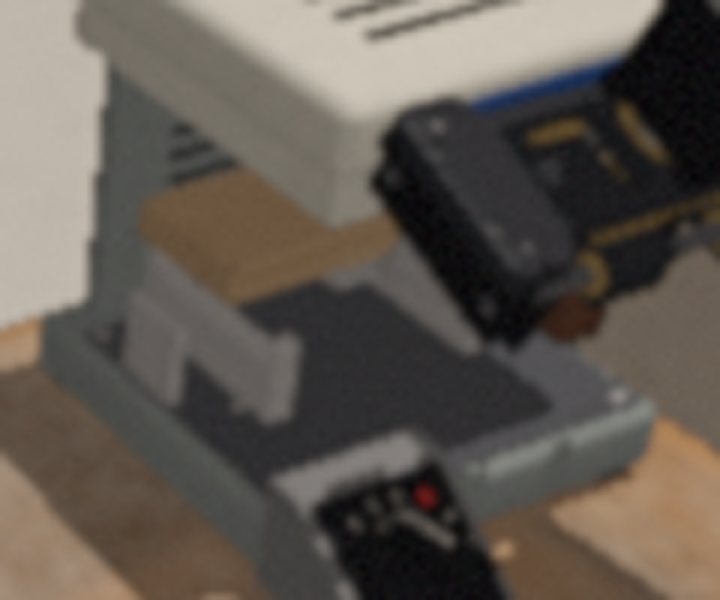

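The board is above the cradle's left bar, with no contact. I'll measure the board and lugs in the same image before lowering.

Run:
```python
from h import *
im=load("scene11"); W=cloud(im); c=im["color"].astype(int); z=W[...,2]
box=(W[...,0]>.52)&(W[...,0]<.68)&(W[...,1]>-.26)&(W[...,1]<-.07)
def st(nm,m):
    P=W[m]*1000; print(nm,len(P),"x",np.round(np.percentile(P[:,0],[1,50,99]),1),"y",np.round(np.percentile(P[:,1],[1,50,99]),1),"z",np.round(np.percentile(P[:,2],[1,50,99]),1))
wood=box&(c[...,0]-c[...,2]>35)
m=(wood&(z>.085)).astype(np.uint8); k,l,s,_=cv2.connectedComponentsWithStats(m); b=l==1+np.argmax(s[1:,4]); st("board",b)
top=b&(z>.103); st("boardtop",top); fr=b&(z<.1); st("board front",fr)
grey=box&(c[...,0]-c[...,2]<30)&(c.min(-1)>60)
st("lug>66",grey&(z>.066)&(z<.078)&(W[...,1]>-.135)); st("front lug",grey&(z>.064)&(z<.078)&(W[...,1]>-.135)&(W[...,0]<.59))
st("lip",grey&(z>.04)&(z<.078)&(W[...,1]>-.1))
st("bar", grey&(z>.059)&(z<.065)&(W[...,1]>-.135))
```

```text
board 499 x [575.6 594.7 636.3] y [-169.6 -116.8  -89.8] z [ 95.3 108.5 111.1]
boardtop 389 x [576.  600.7 636.5] y [-167.7 -117.2  -90.1] z [103.2 108.9 111.2]
board front 64 x [575.2 578.1 629.7] y [-170.  -116.4  -90.1] z [93.9 97.5 99.7]
lug>66 91 x [564.6 614.9 671.8] y [-121.7  -96.5  -80.9] z [66.1 70.7 76.7]
front lug 25 x [564.3 567.8 582.5] y [-123.1 -115.  -108.7] z [65.2 70.  72.8]
lip 175 x [593.9 616.1 677.3] y [-99.5 -82.8 -80.1] z [40.2 58.8 75.7]
bar 140 x [565.6 615.1 677.4] y [-122.2 -112.2  -80.4] z [59.2 61.9 64.6]
```

In the same image the board sits about 2 mm short in x and 2 mm left of the cradle centre. I'll correct that while descending to just above the bars.

```bash
python3 -m pendant '[[[0,0,0],[-0.0019,-0.002,0.0008],1],[[0,0,0],[0.0016,0,0.004],1],[[0,0,0],[0.0022,0,0.0056],1],[[0,0,0],[0.0022,0,0.0056],1],[[0,0,0],[0.0014,0,0.0035],1],[[0,0,0],[0,0,0],1]]'; python3 st.py
python3 -m pendant '[[[0,0,0],[0.0006,0,0.0014],1],[[0,0,0],[0.0006,0,0.0014],1],[[0,0,0],[0.0004,0,0.0009],1],[[0,0,0],[0.0004,0,0.0009],1]]'; python3 st.py
```

```text
time: 22.2
position: [0.4927, -0.1679, 0.0928]
tool_rot: [0.028, 2.761, -0.006]
ft_force: [-0.1, -0.2, -1.8]
grip_width: 0.249
t 22.2 pos [ 0.4927 -0.1679  0.0928] q [ 0.121 -0.094  0.237  2.239 -0.172  0.641  2.031] F [-0.14 -0.18 -1.81] grip 0.249
yaw -1.19 lean 21.81 roll -0.02
time: 22.7
position: [0.4929, -0.168, 0.0884]
tool_rot: [0.028, 2.76, -0.006]
ft_force: [-0.1, -0.2, -2.5]
grip_width: 0.248
t 22.7 pos [ 0.4929 -0.168   0.0884] q [ 0.12  -0.087  0.239  2.244 -0.178  0.629  2.038] F [-0.13 -0.17 -2.55] grip 0.248
yaw -1.23 lean 21.87 roll -0.03
```

```bash
python3 -m pendant '[[[0,0,0],[0.0004,0,0.001],1],[[0,0,0],[0.0004,0,0.001],1],[[0,0,0],[0.0004,0,0.001],1],[[0,0,0],[0.0004,0,0.001],1],[[0,0,0],[0.0004,0,0.001],1],[[0,0,0],[0.0004,0,0.001],1],[[0,0,0],[0.0004,0,0.001],1],[[0,0,0],[0.0004,0,0.001],1]]'; python3 st.py
python3 -m pendant '[[[0,0,0],[0.0005,0,0.0013],1],[[0,0,0],[0.0005,0,0.0013],1],[[0,0,0],[0.0005,0,0.0013],1],[[0,0,0],[0.0005,0,0.0013],1],[[0,0,0],[0,0,0],1],[[0,0,0],[0,0,0],1]]'; python3 st.py; python3 snap.py 12 scene
python3 - <<'E'
from h import *
i=cv2.imread("pics/scene12.png"); cv2.imwrite("pics/scene12c.png",cv2.resize(i[140:240,320:440],None,fx=6,fy=6,interpolation=cv2.INTER_CUBIC))
im=load("scene12"); W=cloud(im); c=im["color"].astype(int); z=W[...,2]
box=(W[...,0]>.52)&(W[...,0]<.68)&(W[...,1]>-.26)&(W[...,1]<-.07)
m=(box&(c[...,0]-c[...,2]>35)&(z>.055)).astype(np.uint8); k,l,s,_=cv2.connectedComponentsWithStats(m); b=l==1+np.argmax(s[1:,4]); P=W[b]*1000
for a in range(3): print(np.round(np.percentile(P[:,a],[1,50,99]),1))
E
```

```text
time: 23.7
position: [0.4929, -0.168, 0.0798]
tool_rot: [0.028, 2.76, -0.006]
ft_force: [-0.2, 0.3, -1.0]
grip_width: 0.249
t 23.7 pos [ 0.4929 -0.168   0.0798] q [ 0.119 -0.073  0.242  2.252 -0.189  0.608  2.05 ] F [-0.15  0.32 -1.03] grip 0.249
yaw -1.23 lean 21.86 roll -0.03
time: 24.45
position: [0.493, -0.1681, 0.0743]
tool_rot: [0.028, 2.76, -0.006]
ft_force: [0.5, 0.4, -1.6]
grip_width: 0.246
t 24.45 pos [ 0.493  -0.1681  0.0743] q [ 0.118 -0.064  0.244  2.257 -0.197  0.595  2.059] F [ 0.52  0.43 -1.55] grip 0.246
yaw -1.23 lean 21.86 roll -0.03
[578.1 603.5 638.7]
[-180.5 -128.8  -92.4]
[67.2 80.3 82.6]
```

View pics/scene12c.png

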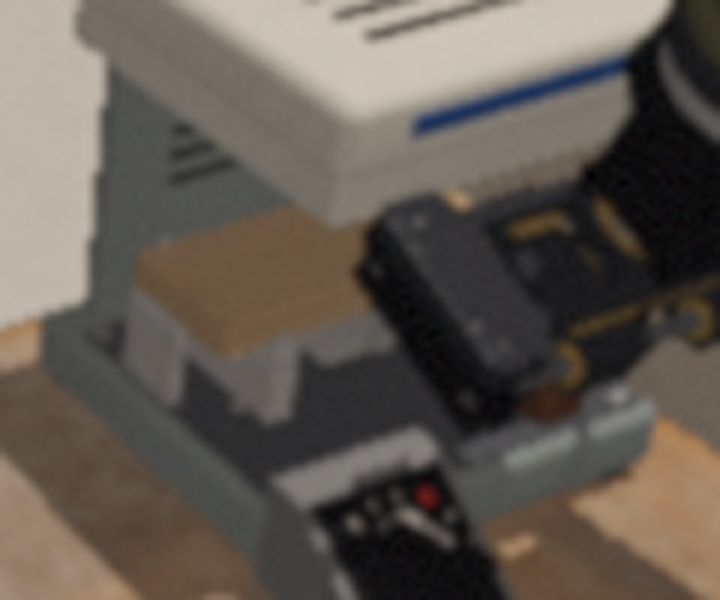

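The crop shows the board seated between the lugs on the bars, its top at z≈0.081 as it should be, with the blade 10 mm below it. Drawing the lifter straight back.

```bash
python3 -m pendant '[[[0,0,0],[0.006,0,-0.0024],1],[[0,0,0],[0.012,0,-0.0048],1],[[0,0,0],[0.015,0,-0.006],1],[[0,0,0],[0.015,0,-0.006],1],[[0,0,0],[0.015,0,-0.006],1],[[0,0,0],[0.012,0,-0.0048],1],[[0,0,0],[0.006,0,-0.0024],1],[[0,0,0],[0,0,0],1]]'; python3 st.py
```

```text
time: 25.5
position: [0.4056, -0.1664, 0.0744]
tool_rot: [0.028, 2.759, -0.006]
ft_force: [0.6, 0.9, -1.9]
grip_width: 0.249
t 25.5 pos [ 0.4056 -0.1664  0.0744] q [ 0.184 -0.266  0.253  2.416 -0.145  0.638  2.093] F [ 0.57  0.89 -1.92] grip 0.249
yaw -1.26 lean 21.90 roll -0.03
```

```bash
python3 snap.py 13 top
python3 - <<'E'
from ik import *
for x,y,z,yaw in [(.405,-.166,.09,-1.2),(.405,-.166,.1,-1.2),(.41,-.12,.1,-1.2),(.42,0,.1,-1.2),(.43,0,.1,-1.2),(.44,.1,.1,-1.2),(.45,.11,.03,-1.2)]:
    e=ik(np.array([x,y,z]),tool(yaw,22),5); print(x,y,z,yaw,round(float(np.sqrt(2*e[0])),1),np.round(e[1],2))
E
```

```text
0.405 -0.166 0.09 -1.2 0.0 [ 0.82 -0.27 -0.32  2.39 -0.41  0.7   2.32]
0.405 -0.166 0.1 -1.2 0.0 [ 0.76 -0.29 -0.27  2.38 -0.38  0.73  2.29]
0.41 -0.12 0.1 -1.2 9.1 [ 0.41 -0.29 -0.07  2.39 -0.22  0.71  2.03]
0.42 0 0.1 -1.2 18.9 [-0.01 -0.29 -0.07  2.39  0.03  0.7   1.45]
0.43 0 0.1 -1.2 12.0 [-0.01 -0.29 -0.07  2.39  0.03  0.69  1.45]
0.44 0.1 0.1 -1.2 0.1 [-0.34 -0.27 -0.06  2.36  0.21  0.7   1.01]
0.45 0.11 0.03 -1.2 0.0 [-0.36 -0.1  -0.06  2.4   0.32  0.51  0.88]
```

View pics/top13.png

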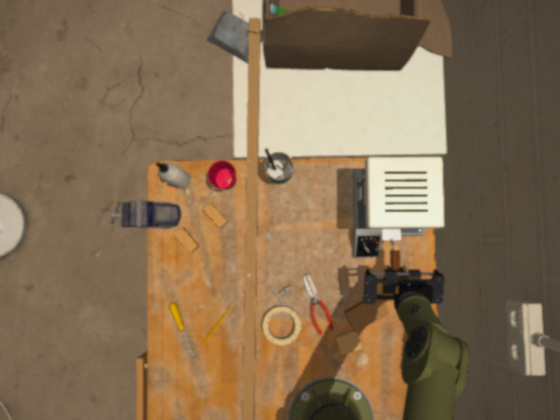

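The lifter is out (blade at 391,235 in the top view, in front of the lamp). I'll raise it, turn 20° left to keep reach, then carry it left.

```bash
python3 -m pendant '[[[0,0,0],[-0.003,0,-0.0075],1],[[0,0,0],[-0.0035,0,-0.0085],1],[[0,0,0],[-0.0035,0,-0.0085],1],[[-3,0,-7.4],[0,0,0],1],[[-3,0,-7.4],[0,0,0],1],[[-1.5,0,-3.7],[0,0,0],1],[[0,0,0],[0,0,0],1]]'; python3 st.py
python3 - <<'E'
from ik import *
from bench import monitor
q0=monitor.get_state()["joint_positions"]
for x,y,z,yaw in [(.407,-.12,.1,20),(.42,-.08,.1,20),(.44,0,.1,20),(.45,.1,.1,20),(.45,.1,.03,20)]:
    e=ik(np.array([x,y,z]),tool(yaw,22),5,q0); print(x,y,z,yaw,round(float(np.sqrt(2*e[0])),1),np.round(e[1],2))
E
```

```text
time: 26.42
position: [0.4066, -0.1669, 0.1013]
tool_rot: [-0.45, 2.726, 0.087]
ft_force: [-0.0, -0.4, -1.1]
grip_width: 0.247
t 26.43 pos [ 0.4066 -0.1669  0.1013] q [ 0.197 -0.232  0.346  2.323 -0.295  0.808  2.622] F [-0.03 -0.45 -1.15] grip 0.247
yaw 18.75 lean 21.90 roll 0.00
0.407 -0.12 0.1 20 0.4 [ 0.18 -0.27  0.25  2.36 -0.28  0.79  2.52]
0.42 -0.08 0.1 20 0.0 [ 0.08 -0.29  0.22  2.37 -0.24  0.75  2.37]
0.44 0 0.1 20 0.0 [-0.13 -0.29  0.17  2.38 -0.15  0.7   2.07]
0.45 0.1 0.1 20 0.0 [ 0.16 -0.26 -0.36  2.36 -0.24  0.66  1.87]
0.45 0.1 0.03 20 0.0 [-0.34 -0.12  0.1   2.42 -0.06  0.46  1.73]
```

Run:
```python
from h import *
p,Rm=cur(0); pts=[p,np.array([.42,-.08,.1]),np.array([.445,0,.1]),np.array([.455,.07,.1])]
for a,b in zip(pts,pts[1:]): print(np.round(Rm.T@(b-a),4))
```

```text
[-0.0372  0.078   0.0164]
[-0.0458  0.0677  0.0184]
[-0.0296  0.0631  0.0119]
```

```bash
python3 -m pendant '[[[0,0,0],[-0.0093,0.0195,0.0041],1],[[0,0,0],[-0.0093,0.0195,0.0041],1],[[0,0,0],[-0.0093,0.0195,0.0041],1],[[0,0,0],[-0.0093,0.0195,0.0041],1],[[0,0,0],[-0.015,0.0226,0.0061],1],[[0,0,0],[-0.015,0.0226,0.0061],1],[[0,0,0],[-0.0158,0.0226,0.0062],1]]'; python3 st.py
python3 -m pendant '[[[0,0,0],[-0.01,0.021,0.004],1],[[0,0,0],[-0.01,0.021,0.004],1],[[0,0,0],[-0.0096,0.021,0.0039],1],[[0,0,0],[0,0,0],1],[[0,0,0],[0,0,0],1]]'; python3 st.py; python3 snap.py 14 top; python3 blade.py top14 260 320 180 230 0.03 0.12
```

```text
time: 27.3
position: [0.4443, 0.002, 0.0996]
tool_rot: [-0.45, 2.726, 0.088]
ft_force: [0.0, -0.0, -1.1]
grip_width: 0.247
t 27.3 pos [0.4443 0.002  0.0996] q [ 0.152 -0.273 -0.09   2.371 -0.259  0.703  2.128] F [ 0.04 -0.01 -1.08] grip 0.247
yaw 18.81 lean 21.89 roll 0.02
time: 27.92
position: [0.4538, 0.0703, 0.0993]
tool_rot: [-0.451, 2.727, 0.088]
ft_force: [0.9, -1.6, -1.6]
grip_width: 0.249
t 27.93 pos [0.4538 0.0703 0.0993] q [ 0.114 -0.25  -0.246  2.35  -0.214  0.669  1.906] F [ 0.89 -1.61 -1.56] grip 0.249
yaw 18.84 lean 21.85 roll 0.03
top14 498 rect [561.9 107.1] [73.5 49.5] 19.6 z mid 0.0768 slope deg [-1.09 -0.27]
[[519.0, 118.0], [536.0, 71.0], [605.0, 96.0], [588.0, 143.0]]
```

```bash
python3 -m pendant '[[[0,0,0],[0.005,0,0.0125],1],[[0,0,0],[0.006,0,0.0145],1],[[0,0,0],[0.006,0,0.0145],1],[[0,0,0],[0.005,0,0.0125],1],[[0,0,0],[0.003,0,0.0075],1],[[0,0,0],[0.001,0,0.0025],1],[[0,0,0],[0,0,0],1]]'; python3 st.py;  python3 snap.py 15 top; python3 blade.py top15 260 320 180 230 -0.01 0.03
python3 -m pendant '[[[0,0,0],[0.0005,0,0.001],1],[[0,0,0],[0.0004,0,0.001],1],[[0,0,0],[0.0004,0,0.001],1],[[0,0,0],[0,0,0],1]]';python3 st.py; python3 snap.py 16 top; python3 blade.py top16 260 320 180 230 -0.01 0.03
```

```text
time: 28.85
position: [0.4537, 0.0706, 0.0303]
tool_rot: [-0.451, 2.727, 0.088]
ft_force: [-0.1, 0.3, -0.9]
grip_width: 0.246
t 28.85 pos [0.4537 0.0706 0.0303] q [ 0.113 -0.12  -0.263  2.417 -0.212  0.474  1.915] F [-0.06  0.3  -0.93] grip 0.246
yaw 18.91 lean 21.86 roll 0.05
top15 472 rect [562.6 108.8] [73.8 52.4] 20.3 z mid 0.0077 slope deg [ 0.09 -1.76]
[[519.0, 121.0], [537.0, 71.0], [606.0, 97.0], [588.0, 146.0]]
time: 29.4
position: [0.4535, 0.0706, 0.0269]
tool_rot: [-0.451, 2.727, 0.088]
ft_force: [0.3, 0.2, -1.3]
grip_width: 0.248
t 29.4 pos [0.4535 0.0706 0.0269] q [ 0.113 -0.114 -0.265  2.419 -0.212  0.464  1.916] F [ 0.34  0.19 -1.25] grip 0.248
yaw 18.92 lean 21.86 roll 0.04
top16 467 rect [561.5 107.9] [75.2 52.2] 19.0 z mid 0.0046 slope deg [-0.74 -0.8 ]
[[517.0, 120.0], [535.0, 71.0], [606.0, 95.0], [589.0, 145.0]]
```

Blade is on the bench (top z 0.0046). Open the hand, wait, then back out along the tool axis.

```bash
python3 -m pendant '[[[0,0,0],[0.0002,0,0.0005],1],[[0,0,0],[0,0,0],-0.3],[[0,0,0],[0,0,0],-0.3],[[0,0,0],[0,0,0],-0.3],[[0,0,0],[0,0,0],-0.3],[[0,0,0],[0,0,0],-0.3]]'; python3 st.py
python3 -m pendant '[[[0,0,0],[0,0,-0.01],-0.3],[[0,0,0],[0,0,-0.02],-0.3],[[0,0,0],[-0.01,0,-0.03],-0.3],[[0,0,0],[-0.01,0,-0.03],-0.3],[[0,0,0],[0,0,0],-0.3]]'; python3 st.py; python3 snap.py 17 top scene; python3 blade.py top17 260 320 180 230 -0.01 0.03
```

```text
time: 30.2
position: [0.4536, 0.0706, 0.0265]
tool_rot: [-0.451, 2.727, 0.088]
ft_force: [-0.7, -0.1, 0.0]
grip_width: 0.637
t 30.2 pos [0.4536 0.0706 0.0265] q [ 0.113 -0.112 -0.265  2.42  -0.212  0.463  1.916] F [-0.72 -0.06  0.04] grip 0.637
yaw 18.92 lean 21.86 roll 0.04
time: 30.82
position: [0.4448, 0.0663, 0.1174]
tool_rot: [-0.452, 2.726, 0.089]
ft_force: [-0.1, -0.3, 0.1]
grip_width: 0.648
t 30.82 pos [0.4448 0.0663 0.1174] q [ 0.043 -0.302 -0.169  2.35  -0.191  0.723  1.892] F [-0.1  -0.26  0.12] grip 0.648
yaw 19.03 lean 21.90 roll 0.08
top17 464 rect [561.2 108.1] [75.4 51.5] 19.1 z mid 0.0045 slope deg [-0.11 -0.78]
[[517.0, 120.0], [534.0, 71.0], [605.0, 96.0], [588.0, 145.0]]
```

View pics/scene17.png

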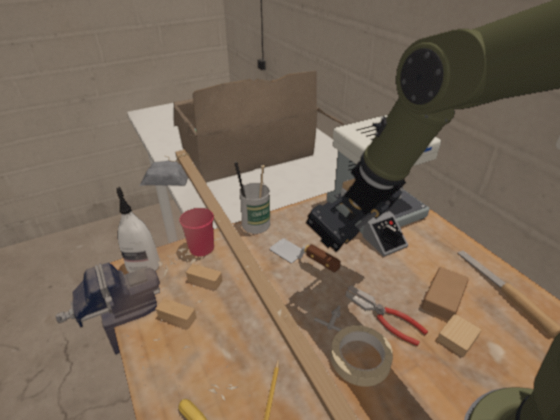

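The lifter (blade 287,250; handle 322,258) lies flat and free. Next the dial: I'll zoom in on the earlier wrist view.

Run:
```python
from h import *
im=load("wrist10"); i=im["color"][:,:,::-1]; cv2.imwrite("pics/dial10.png",cv2.resize(i[115:250,300:420],None,fx=4.4,fy=4.4,interpolation=cv2.INTER_CUBIC))
W=cloud(im); S=np.array([.6093,-.168,.062])
n=np.array([-np.sin(np.radians(35)),0,np.cos(np.radians(35))])
# panel plane fit check
m=np.zeros(W.shape[:2],bool); m[126:232,317:406]=1
P=W[m]; dist=(P-np.array([.5003,-.142,.054]))@n
H,e=np.histogram(dist*1000,bins=np.arange(-8,34,2)); print(list(zip(e[:-1].tolist(),H.tolist())))
for lo_,hi_ in [(5,12),(17,32)]:
    b=(dist>lo_/1000)&(dist<hi_/1000); Q=P[b]; print(lo_,len(Q),np.round(Q.mean(0)*1000,1), np.round(dist[b].mean()*1000,1))
    s=np.array([np.cos(np.radians(35)),0,np.sin(np.radians(35))]) # up slope
    uv=np.c_[(Q-np.array([.5003,-.142,.054]))@s,Q[:,1]]*1000
    r=cv2.minAreaRect(uv.astype(np.float32)); print("rect in (upslope,y)",r)
```

```text
[(-8, 0), (-6, 0), (-4, 0), (-2, 24), (0, 2476), (2, 3687), (4, 110), (6, 630), (8, 975), (10, 28), (12, 29), (14, 33), (16, 29), (18, 34), (20, 36), (22, 38), (24, 76), (26, 517), (28, 663), (30, 14)]
5 1672 [ 465.  -109.8   39.3] 8.2
rect in (upslope,y) ((-34.3029670715332, -107.68699645996094), (44.450096130371094, 51.820987701416016), 82.9765853881836)
17 1390 [ 453.4 -108.2   54.5] 27.3
rect in (upslope,y) ((-38.07897186279297, -106.83839416503906), (42.75908279418945, 13.556036949157715), 37.03463363647461)
```

View pics/dial10.png

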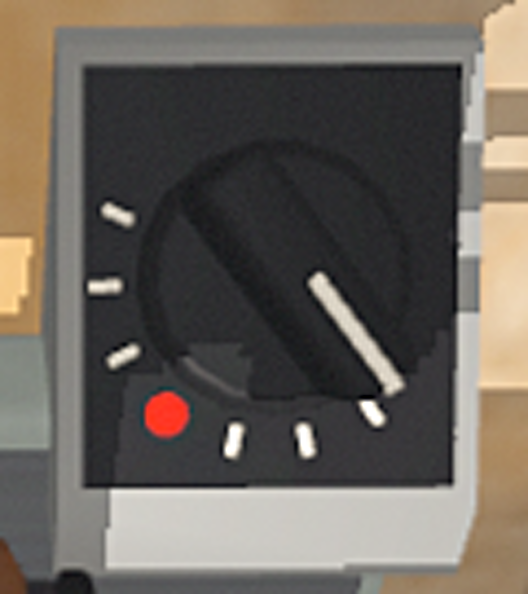

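The bar fits at 42.8 x 13.6 mm with its pointer 37° left of up-slope, at the first tick. It therefore needs 75° clockwise to the red dot. Axis point is about (0.458, -0.107, 0.048), near the expected position. Next: reach for turning about the dial axis.

```bash
cat > dial.py <<'E'
from h import *
N=np.array([-np.sin(np.radians(35)),0,np.cos(np.radians(35))])
C=np.array([.458,-.107,.048])
def T(phi,lean,flip=1): return R.from_rotvec(-N*np.radians(phi)).as_matrix()@tool(0,lean,flip)
E
python3 - <<'E'
from ik import *; from dial import *
tcp=C-.007*N; print(tcp)
for f in (1,-1):
  for lean in (15,20,25,30):
    o=[]
    for phi in (-37,0,38,45):
      for up in (0,.06):
        e=ik(tcp+[0,0,up],T(phi,lean,f),6); o.append((phi,up,round(float(np.sqrt(2*e[0])),1),np.round(e[1][[1,3,6]],2).tolist()))
    print(f,lean,o)
E
```

```text
[ 0.46201504 -0.107       0.04226594]
1 15 [(-37, 0, 8.0, [-0.08, 2.36, 1.82]), (-37, 0.06, 0.0, [-0.21, 2.31, 2.1]), (0, 0, 0.0, [-0.04, 2.28, 1.86]), (0, 0.06, 0.0, [-0.14, 2.22, 1.84]), (38, 0, 0.0, [0.01, 2.28, 1.76]), (38, 0.06, 0.0, [-0.09, 2.23, 1.68]), (45, 0, 0.0, [0.01, 2.28, 1.74]), (45, 0.06, 0.0, [-0.09, 2.24, 1.66])]
1 20 [(-37, 0, 0.0, [-0.13, 2.41, 2.02]), (-37, 0.06, 0.0, [-0.29, 2.36, 2.38]), (0, 0, 0.0, [-0.09, 2.35, 1.94]), (0, 0.06, 0.0, [-0.19, 2.29, 1.92]), (38, 0, 0.0, [-0.06, 2.35, 1.84]), (38, 0.06, 0.0, [-0.16, 2.29, 1.67]), (45, 0, 0.0, [-0.04, 2.35, 1.75]), (45, 0.06, 0.0, [-0.15, 2.3, 1.63])]
1 25 [(-37, 0, 4.1, [-0.29, 2.44, 1.79]), (-37, 0.06, 0.0, [-0.29, 2.4, 2.21]), (0, 0, 0.0, [-0.13, 2.41, 2.01]), (0, 0.06, 0.0, [-0.24, 2.36, 1.99]), (38, 0, 0.0, [-0.1, 2.41, 1.81]), (38, 0.06, 0.0, [-0.22, 2.36, 1.59]), (45, 0, 0.0, [-0.1, 2.42, 1.76]), (45, 0.06, 0.0, [-0.21, 2.37, 1.61])]
1 30 [(-37, 0, 17.2, [-0.29, 2.44, 2.01]), (-37, 0.06, 5.7, [-0.29, 2.44, 2.59]), (0, 0, 10.1, [-0.29, 2.44, 1.59]), (0, 0.06, 0.0, [-0.29, 2.43, 2.05]), (38, 0, 9.9, [-0.29, 
[... 648 characters left out ...]
.29, -1.46]), (45, 0, 8.8, [-0.03, 2.35, -1.3]), (45, 0.06, 0.0, [-0.15, 2.3, -1.51])]
-1 25 [(-37, 0, 4.1, [-0.29, 2.44, -1.35]), (-37, 0.06, 0.0, [-0.28, 2.41, -0.79]), (0, 0, 0.0, [-0.13, 2.41, -1.1]), (0, 0.06, 0.0, [-0.26, 2.36, -1.02]), (38, 0, 0.0, [-0.1, 2.41, -1.34]), (38, 0.06, 0.0, [-0.22, 2.36, -1.47]), (45, 0, 0.0, [-0.1, 2.42, -1.39]), (45, 0.06, 0.0, [-0.21, 2.37, -1.54])]
-1 30 [(-37, 0, 17.2, [-0.29, 2.44, -1.13]), (-37, 0.06, 5.7, [-0.29, 2.44, -0.55]), (0, 0, 10.1, [-0.29, 2.44, -1.55]), (0, 0.06, 0.9, [-0.29, 2.43, -0.93]), (38, 0, 9.9, [-0.29, 2.44, -1.95]), (38, 0.06, 2.9, [-0.27, 2.42, -1.41]), (45, 0, 12.9, [-0.13, 2.44, -1.33]), (45, 0.06, 0.0, [-0.28, 2.43, -1.51])]
```

```bash
cat > clr.py <<'E'
from dial import *
def chk(phi,lean,tcp,flip=1):
    Tm=T(phi,lean,flip); g=np.mgrid[-37.5:37.6:5,-95:95.1:5,70:200:5].reshape(3,-1).T/1000
    P=tcp+g[:, :]*[1,1,-1]@Tm.T
    lo=np.array([.5115,-.2585,.165]); hi=np.array([.682,-.0775,.215])
    d=np.maximum(np.maximum(lo-P,P-hi),0); return np.linalg.norm(d,axis=1).min()*1000,P[:,2].min()*1000
if __name__=="__main__":
    for lean in (18,20,22,25):
        print(lean,[(phi,)+tuple(np.round(chk(phi,lean,C-.006*N),0)) for phi in (-45,-37,-20,0,20,38,45)])
    # alternative: tool tilt fixed, rotate about tool z
E
python3 clr.py
```

```text
18 [(-45, np.float64(1.0), np.float64(62.0)), (-37, np.float64(5.0), np.float64(67.0)), (-20, np.float64(20.0), np.float64(80.0)), (0, np.float64(48.0), np.float64(98.0)), (20, np.float64(32.0), np.float64(80.0)), (38, np.float64(8.0), np.float64(66.0)), (45, np.float64(1.0), np.float64(62.0))]
20 [(-45, np.float64(3.0), np.float64(61.0)), (-37, np.float64(7.0), np.float64(65.0)), (-20, np.float64(23.0), np.float64(78.0)), (0, np.float64(51.0), np.float64(96.0)), (20, np.float64(35.0), np.float64(78.0)), (38, np.float64(11.0), np.float64(65.0)), (45, np.float64(3.0), np.float64(61.0))]
22 [(-45, np.float64(5.0), np.float64(59.0)), (-37, np.float64(10.0), np.float64(64.0)), (-20, np.float64(26.0), np.float64(76.0)), (0, np.float64(55.0), np.float64(94.0)), (20, np.float64(38.0), np.float64(76.0)), (38, np.float64(14.0), np.float64(63.0)), (45, np.float64(5.0), np.float64(59.0))]
25 [(-45, np.float64(8.0), np.float64(56.0)), (-37, np.float64(13.0), np.float64(61.0)), (-20, np.float64(30.0), np.float64(73.0)), (0, np.float64(59.0), np.float64(91.0)), (20, np.float64(43.0), np.float64(73.0)), (38, np.float64(19.0), np.float64(60.0)), (45, np.float64(8.0), np.float64(56.0))]
```

Run:
```python
from ik import *; from clr import *
from bench import monitor
q0=np.array(monitor.get_state()["joint_positions"])
base=C-.006*N
for lean in (20,22):
  for phi,off in [(-20,[0,0,.07]),(-20,[-.015,0,.05]),(-20,[0,0,.03]),(-20,[0,0,0]),(0,[0,0,0]),(20,[0,0,0]),(37,[0,0,0]),(37,[-.01,0,.03]),(37,[-.02,0,.06])]:
    p=base+np.array(off); e=ik(p,T(phi,lean),6,q0); print(lean,phi,off,round(float(np.sqrt(2*e[0])),1),np.round(chk(phi,lean,p),0),np.round(e[1],2))
p,Rm=cur(); Rt=T(-20,22); plan(p,Rm,base+[0,0,.07],Rt,order="tr"); print(base)
```

```text
20 -20 [0, 0, 0.07] 0.0 [ 15. 148.] [ 0.18 -0.24 -0.03  2.31  0.04  0.7   2.02]
20 -20 [-0.015, 0, 0.05] 0.0 [ 30. 128.] [ 0.07 -0.24  0.07  2.36  0.09  0.66  1.98]
20 -20 [0, 0, 0.03] 0.6 [ 15. 108.] [ 0.19 -0.17 -0.04  2.35  0.05  0.59  2.  ]
20 -20 [0, 0, 0] 0.0 [23. 78.] [-0.38 -0.14  0.51  2.37  0.21  0.52  1.86]
20 0 [0, 0, 0] 0.0 [51. 96.] [ 1.5  -0.22 -1.2   2.35 -0.55  0.6   2.26]
20 20 [0, 0, 0] 0.0 [35. 78.] [ 0.75 -0.07 -0.41  2.34 -0.42  0.59  1.9 ]
20 37 [0, 0, 0] 0.8 [13. 65.] [ 0.35 -0.05  0.04  2.34 -0.53  0.61  1.77]
20 37 [-0.01, 0, 0.03] 0.1 [16. 95.] [ 0.33 -0.13  0.08  2.34 -0.47  0.68  1.71]
20 37 [-0.02, 0, 0.06] 0.0 [ 25. 125.] [ 0.37 -0.2   0.04  2.33 -0.43  0.76  1.67]
22 -20 [0, 0, 0.07] 0.5 [ 17. 146.] [ 0.17 -0.26 -0.    2.33  0.02  0.66  2.05]
22 -20 [-0.015, 0, 0.05] 0.4 [ 32. 126.] [ 0.16 -0.26  0.01  2.38  0.03  0.62  2.05]
22 -20 [0, 0, 0.03] 0.0 [ 17. 106.] [ 1.14 -0.29 -0.89  2.38 -0.44  0.57  2.44]
22 -20 [0, 0, 0] 0.0 [26. 76.] [ 0.54 -0.13 -0.36  2.4  -0.08  0.46  2.14]
22 0 [0, 0, 0] 0.0 [55. 94.] [ 0.14 -0.11  0.1   2.37 -0.16  0.51  1.94]
22 20 [0, 0, 0] 0.0 [38. 76.] [ 1.06 -0.11 -0.72  2.37 -0.53  0.56  1.99]
22 37 [0, 0, 0] 0.0 [16. 64.] [ 0.36 -0.07  0.03  2.37 -0.55  0.56  1.79]
22 37 [-0.01, 0, 0.03] 0.5 [19. 94.] [ 0.31 -0.15  0.08  2.37 -0.47  0.64  1.71]
22 37 [-0.02, 0, 0.06] 0.5 [ 28. 124.] [ 0.31 -0.23  0.09  2.35 -0.42  0.72  1.64]
t 30.93 pos [0.4429 0.0662 0.1154] q [ 0.044 -0.302 -0.171  2.353 -0.191  0.722  1.892] F [-0.08 -0.3   0.04] grip 0.65
ROT 2 x [5.726, 0.798, -0.996] tot 11.73  SHIFT 4 x [0.0091, -0.0425, -0.0031] tot [0.0364, -0.1699, -0.0124]
[ 0.46144146 -0.107       0.04308509]
```

```bash
python3 -m pendant '[[[0,0,0],[0.0095,-0.04,-0.003],-1],[[0,0,0],[0.0095,-0.04,-0.003],-1],[[0,0,0],[0.0095,-0.04,-0.003],-1],[[0,0,0],[0.0095,-0.04,-0.003],-1],[[5.7,0.8,-1],[0,0,0],-1],[[5.7,0.8,-1],[0,0,0],-1],[[0,0,0],[0,0,0],-1]]'; python3 st.py
python3 - <<'E'
from dial import *
p,Rm=cur(0); plan(p,Rm,C-.006*N+[-.003,0,.06],T(-20,22))
E
python3 snap.py 20 wrist scene
```

```text
time: 31.8
position: [0.456, -0.0967, 0.1113]
tool_rot: [-0.452, 2.721, -0.197]
ft_force: [-0.2, 0.7, 0.1]
grip_width: 1.001
t 31.8 pos [ 0.456  -0.0967  0.1113] q [ 0.18  -0.275 -0.041  2.353  0.018  0.662  2.027] F [-0.17  0.74  0.08] grip 1.001
yaw -11.10 lean 23.04 roll -11.28
ROT 1 x [0.118, -0.068, 0.224] tot 0.26  SHIFT 1 x [0.0041, -0.0087, 0.0093] tot [0.0041, -0.0087, 0.0093]
```

View pics/wrist20.png

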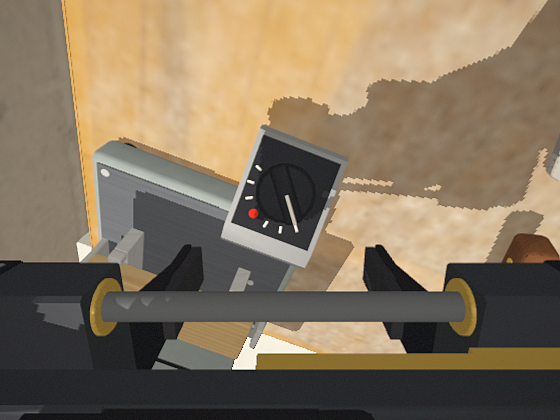

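View pics/scene20.png

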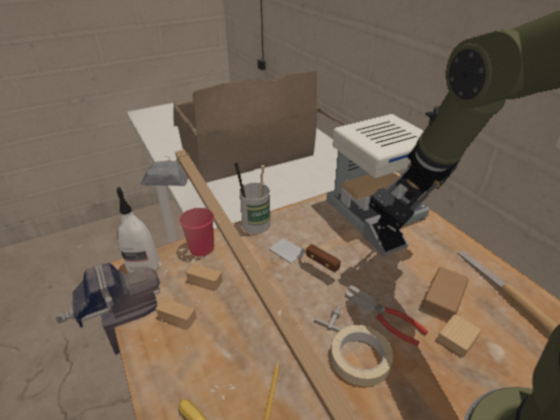

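The wrist view shows the dial (285,195) between the open fingers, and the board in the cradle. I'll re-measure the bar from here.

Run:
```python
from dial import *
im=load("wrist20"); W=cloud(im); s=np.array([np.cos(np.radians(35)),0,np.sin(np.radians(35))]); ref=np.array([.5003,-.142,.054])
m=np.zeros(W.shape[:2],bool); m[125:260,220:345]=1; P=W[m]; P=P[~np.isnan(P[:,0])]; d=(P-ref)@N
pan=(abs(d)<.005)&(P[:,1]<-.075)&(P[:,1]>-.138); print("panel offset",np.median(d[pan])*1000)
b=(d>.021)&(d<.034)&(P[:,0]<.49); Q=P[b]; uv=np.c_[(Q-ref)@s,Q[:,1]]*1000; r=cv2.minAreaRect(uv.astype(np.float32)); print(r,np.median(d[b]))
c=ref+s*r[0][0]/1000; c[1]=r[0][1]/1000; top=np.median(d[b]); print("axis pt 18mm up:",c+N*(top-.009), "panel pt dist",top-.027)
```

```text
panel offset 1.913112224914674
((-38.05659103393555, -106.90223693847656), (42.30497741699219, 12.989197731018066), 36.64365768432617) 0.028144117241917524
axis pt 18mm up: [ 0.45814525 -0.10690224  0.04785358] panel pt dist 0.0011441172419175243
```

Run:
```python
from dial import *
p,Rm=cur(); plan(p,Rm,C-.005*N,T(-20,22),n_t=4)
```

```text
t 31.9 pos [ 0.4567 -0.0984  0.1119] q [ 0.179 -0.274 -0.036  2.351  0.016  0.662  2.028] F [ 0.66 -1.05  0.33] grip 1.001
ROT 1 x [0.127, -0.037, -0.026] tot 0.13  SHIFT 4 x [0.0056, 0.001, 0.0162] tot [0.0224, 0.0041, 0.0648]
```

```bash
python3 -m pendant '[[[0,0,0],[0.0056,0.001,0.0162],-1],[[0,0,0],[0.0056,0.001,0.0162],-1],[[0,0,0],[0.0056,0.001,0.0162],-1],[[0,0,0],[0.0056,0.001,0.0162],-1],[[0,0,0],[0,0,0],-1]]'; python3 st.py
python3 - <<'E'
from dial import *
p,Rm=cur(0); plan(p,Rm,C-.005*N,T(-20,22),n_t=1)
E
```

```text
time: 32.52
position: [0.46, -0.1077, 0.0427]
tool_rot: [-0.444, 2.725, -0.196]
ft_force: [0.4, 0.6, 0.3]
grip_width: 1.0
t 32.52 pos [ 0.46   -0.1077  0.0427] q [ 0.185 -0.137 -0.02   2.408  0.021  0.471  2.042] F [0.42 0.62 0.26] grip 1.0
yaw -11.22 lean 22.90 roll -11.12
ROT 1 x [0.151, -0.215, -0.144] tot 0.3  SHIFT 1 x [-0.0014, 0.0002, -0.0009] tot [-0.0014, 0.0002, -0.0009]
```

Reached with no contact. Close softly on the bar.

```bash
python3 -m pendant '[[[0,0,0],[0,0,0],1],[[0,0,0],[0,0,0],1],[[0,0,0],[0,0,0],1],[[0,0,0],[0,0,0],1],[[0,0,0],[0,0,0],1],[[0,0,0],[0,0,0],1],[[0,0,0],[0,0,0],1],[[0,0,0],[0,0,0],1]]' 25; python3 st.py; python3 -m pendant '[[[0,0,0],[0,0,0],1],[[0,0,0],[0,0,0],1],[[0,0,0],[0,0,0],1]]'; python3 st.py
```

```text
time: 33.52
position: [0.4612, -0.1064, 0.044]
tool_rot: [-0.448, 2.721, -0.197]
ft_force: [-3.0, 0.4, 1.5]
grip_width: 0.192
t 33.52 pos [ 0.4612 -0.1064  0.044 ] q [ 0.185 -0.139 -0.024  2.408  0.022  0.471  2.04 ] F [-2.99  0.43  1.51] grip 0.192
yaw -11.15 lean 23.08 roll -11.24
time: 33.9
position: [0.4611, -0.1069, 0.044]
tool_rot: [-0.446, 2.721, -0.197]
ft_force: [-1.9, 0.7, 0.1]
grip_width: 0.145
t 33.9 pos [ 0.4611 -0.1069  0.044 ] q [ 0.185 -0.139 -0.023  2.408  0.022  0.471  2.04 ] F [-1.91  0.72  0.08] grip 0.145
yaw -11.21 lean 23.08 roll -11.24
```

Bar aligned (12.6 mm opening). Turn 58° clockwise about the dial axis, from -20° to +38°.

```bash
python3 -m pendant '[[[-1.2,0,5.2],[0,0,0],1],[[-1.6,0,7],[0,0,0],1],[[-1.6,0,7],[0,0,0],1],[[-1.6,0,7],[0,0,0],1]]'; python3 st.py;python3 -m pendant '[[[-1.6,0,7],[0,0,0],1],[[-1.6,0,7],[0,0,0],1],[[-1.6,0,7],[0,0,0],1],[[-1.6,0,7],[0,0,0],1],[[-0.7,0,3],[0,0,0],1],[[0,0,0],[0,0,0],1]]'; python3 st.py
python3 - <<'E'
from dial import *
p,Rm=cur(0); plan(p,Rm,C-.005*N,T(38,22),n_t=1)
E
```

```text
time: 34.4
position: [0.4611, -0.1069, 0.044]
tool_rot: [0.16, 2.754, 0.071]
ft_force: [-2.6, 0.4, 0.1]
grip_width: 0.15
t 34.4 pos [ 0.4611 -0.1069  0.044 ] q [ 0.214 -0.113  0.054  2.378 -0.243  0.524  1.913] F [-2.63  0.35  0.1 ] grip 0.15
yaw 4.26 lean 22.08 roll 4.08
time: 35.15
position: [0.4611, -0.1068, 0.044]
tool_rot: [0.855, 2.618, 0.379]
ft_force: [-2.4, 1.5, 1.5]
grip_width: 0.15
t 35.15 pos [ 0.4611 -0.1068  0.044 ] q [ 0.258 -0.089  0.136  2.382 -0.542  0.566  1.755] F [-2.37  1.54  1.5 ] grip 0.15
yaw 18.65 lean 25.90 roll 20.92
ROT 1 x [0.062, -0.031, -0.66] tot 0.66  SHIFT 1 x [0.0001, -0.0003, -0.0] tot [0.0001, -0.0003, -0.0]
```

```bash
python3 -m pendant '[[[0,0,0],[0,0,0],-0.3],[[0,0,0],[0,0,0],-0.3],[[0,0,0],[0,0,0],-0.3],[[0,0,0],[0,0,0],-0.3],[[0,0,0],[0,0,0],-0.3]]'; python3 st.py
python3 - <<'E'
from dial import *
p,Rm=cur(0); print(np.round(Rm.T@np.array([-.02,0,.06])/4,4), np.round(Rm.T@np.array([-.06,0.03,.10])/4,4))
E
```

```text
time: 35.78
position: [0.4614, -0.107, 0.0442]
tool_rot: [0.856, 2.617, 0.379]
ft_force: [-0.1, 0.2, 1.0]
grip_width: 0.607
t 35.77 pos [ 0.4614 -0.107   0.0442] q [ 0.258 -0.089  0.136  2.381 -0.543  0.566  1.755] F [-0.13  0.17  1.04] grip 0.607
yaw 18.58 lean 25.93 roll 20.94
[-0.      0.0028 -0.0156] [ 0.0095  0.0071 -0.0277]
```

```bash
python3 -m pendant '[[[0,0,0],[0,0.0028,-0.0156],-0.3],[[0,0,0],[0,0.0028,-0.0156],-0.3],[[0,0,0],[0,0.0028,-0.0156],-0.3],[[0,0,0],[0,0.0028,-0.0156],-0.3],[[0,0,0],[0,0,0],-0.3]]'; python3 st.py; python3 snap.py 21 wrist scene top
python3 - <<'E'
from dial import *
im=load("wrist21"); W=cloud(im); s=np.array([np.cos(np.radians(35)),0,np.sin(np.radians(35))]); ref=np.array([.5003,-.142,.054])
P=W[~np.isnan(W[...,0])]; d=(P-ref)@N
b=(d>.022)&(d<.034)&(P[:,0]<.49)&(P[:,0]>.42)&(P[:,1]<-.08)&(P[:,1]>-.135); Q=P[b]; uv=np.c_[(Q-ref)@s,Q[:,1]]*1000; print(len(Q),cv2.minAreaRect(uv.astype(np.float32)))
E
```

```text
time: 36.4
position: [0.442, -0.1074, 0.1055]
tool_rot: [0.855, 2.615, 0.379]
ft_force: [0.6, -0.1, 0.2]
grip_width: 0.655
t 36.4 pos [ 0.442  -0.1074  0.1055] q [ 0.298 -0.245  0.112  2.36  -0.417  0.722  1.623] F [ 0.63 -0.1   0.24] grip 0.655
yaw 18.37 lean 26.06 roll 20.98
1110 ((-38.371028900146484, -106.9408187866211), (12.799354553222656, 42.20233154296875), 52.215309143066406)
```

View pics/wrist21.png

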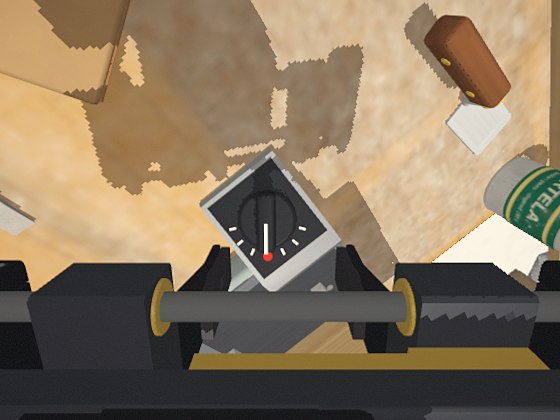

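View pics/scene21.png

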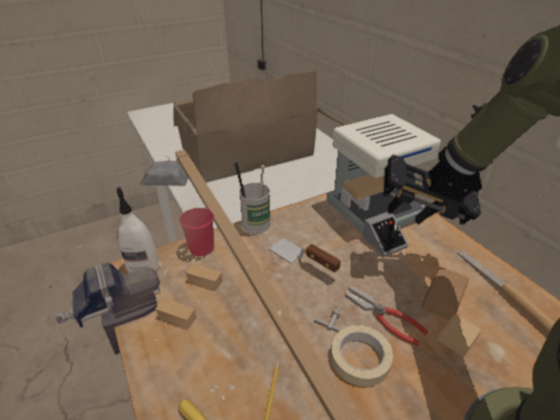

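The wrist view shows the white pointer on the red dot (267,257), and the bar measures 74.6° from its start angle. Final check of the board, lifter and bystanders.

```bash
python3 blade.py top21 260 320 180 230 -0.01 0.03
python3 - <<'E'
from h import *
im=load("scene21"); W=cloud(im); c=im["color"].astype(int); z=W[...,2]
box=(W[...,0]>.52)&(W[...,0]<.68)&(W[...,1]>-.26)&(W[...,1]<-.07)
m=(box&(c[...,0]-c[...,2]>35)&(z>.055)).astype(np.uint8); k,l,s,_=cv2.connectedComponentsWithStats(m); P=W[l==1+np.argmax(s[1:,4])]*1000
for a in range(3): print("board",np.round(np.percentile(P[:,a],[1,50,99]),1))
i=cv2.imread("pics/scene21.png"); cv2.imwrite("pics/scene21c.png",cv2.resize(i[140:260,320:440],None,fx=5,fy=5,interpolation=cv2.INTER_CUBIC))
for n in ("top0","top21"):
    im=load(n); W=cloud(im); z=W[...,2]
    for nm,(x0,x1,y0,y1,z0,z1) in dict(can=(.6,.75,.08,.18,.06,.12),cup=(.6,.75,.23,.33,.075,.11),glue=(.6,.75,.33,.45,.03,.22)).items():
        m=(W[...,0]>x0)&(W[...,0]<x1)&(W[...,1]>y0)&(W[...,1]<y1)&(z>z0)&(z<z1); print(n,nm,np.round(W[m].mean(0)*1000,1))
E
```

```text
top21 464 rect [561.1 108.3] [75.1 51. ] 19.3 z mid 0.0043 slope deg [-0.3  -2.07]
[[517.0, 120.0], [534.0, 72.0], [605.0, 97.0], [588.0, 145.0]]
board [577.8 602.4 638.5]
board [-190.6 -132.   -92.6]
board [66.6 80.3 83. ]
top0 can [687.2 130.6  88.6]
top0 cup [672.2 284.5  88.6]
top0 glue [663.9 401.  111.2]
top21 can [687.7 130.4  88.7]
top21 cup [671.8 284.8  88.6]
top21 glue [662.9 401.5 111.2]
```

View pics/scene21c.png

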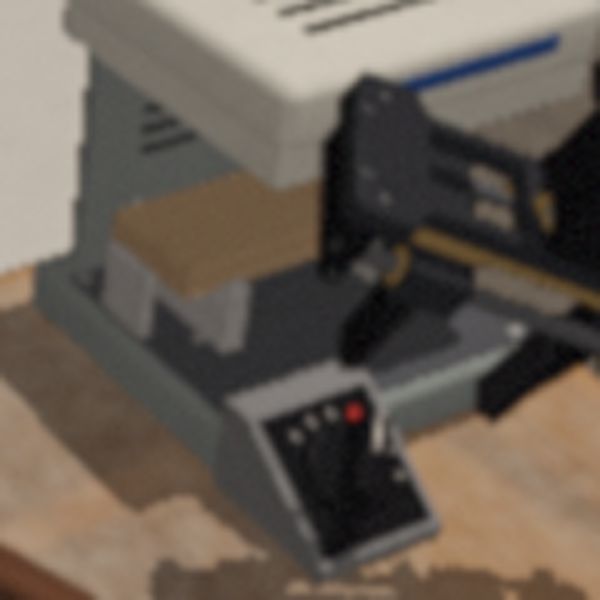

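All in place. I'll back off a little further from the lamp and hand in.

```bash
python3 -m pendant '[[[0,0,0],[0,0.002,-0.012],-0.3],[[0,0,0],[0,0.002,-0.012],-0.3],[[0,0,0],[0,0,0],-0.3],[[0,0,0],[0,0,0],-0.3],[[0,0,0],[0,0,0],-0.3]]'; python3 st.py; python3 -c "
from bench import order; print(order.close_job())"
```

```text
time: 37.17
position: [0.4332, -0.107, 0.127]
tool_rot: [0.857, 2.618, 0.379]
ft_force: [-0.6, -0.3, -0.8]
grip_width: 0.651
t 37.17 pos [ 0.4332 -0.107   0.127 ] q [ 0.336 -0.293  0.084  2.346 -0.396  0.787  1.598] F [-0.6  -0.28 -0.81] grip 0.651
yaw 18.65 lean 25.91 roll 20.94
the job is handed in; nothing more can be done
None
```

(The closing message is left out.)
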